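Load the autoclave basket

TASK

Load the round wire basket for the autoclave with the square bottle, the conical flask with the steel cap and the measuring cylinder, each standing upright on the basket's floor. The square bottle lies on its side and the basket is too deep for a grip round its body: first stand it up on the bench beside the basket and let go of it, then take it again from above and lower it in. Set every piece down gently without letting it drop or topple, and leave the basket and everything else on the bench where they are.

Things in the scene. Friction and masses are not known exactly. Their poses are not given: they have to be found in the camera images.
- basket_in (a point): centre of the inner floor of the round stainless wire basket (loose, about 0.9 kg, stays where it is); the floor is 6 mm above the bench. Inside 200 mm across, outside 208 mm; rim 130 mm above the bench (124 mm above the floor), open on top; its bail handle is folded down outside the rim. z points up
- bottle_c (a point): centre of the square glass bottle (106 mm long, 120 g) with blue screw cap; starts lying, cap roughly towards the robot. Its x axis runs from base (-53 mm) to top of cap (+53). Body 50 x 50 mm (faces normal to y, z) from x -53 to +21; shoulder narrows to a 29 mm neck at +30; cap 34 mm dia from +31 to +53. Centre 25 mm above the bench lying, 53 mm standing
- flask_c (a point): centre of the conical glass flask, closed by a slip-on steel cap; stands upright, z up, 112 mm tall, about 90 g. Base 64 mm dia, cone narrowing to 25 mm dia at 74 mm height; the cap is 29 mm dia from 80 mm height to the top. The point is 56 mm above its base
- cylinder_c (a point): centre of the glass measuring cylinder; stands upright, z up, 148 mm tall, about 80 g. Hexagonal foot 60 mm across corners and 12 mm high, tube 22 mm dia above it, lip 25 mm dia in the top 3 mm. The point is 74 mm above its foot's underside
- round_bottle: bystander: small round glass bottle with a blue cap, 56 mm dia, 105 mm tall; origin at the centre of its base
- big_bottle: bystander: big round glass bottle with a blue cap, 86 mm dia, 180 mm tall; origin at the centre of its base
- dishes: bystander: stack of three glass petri dishes, 90 mm dia, 48 mm tall; origin at the centre of its base
- burner: bystander: steel spirit burner with domed cap, 76 mm dia, 83 mm tall; origin at the centre of its base
- tipbox: bystander: white pipette tip box with clear lid, 80 (x) by 120 (y) mm, 60 mm tall; origin at the centre of its base
- tuberack: bystander: blue tube rack with orange-capped tubes, 75 (x) by 200 (y) mm, 113 mm tall; origin at the centre of its base

How it is judged:
On the way:
1. the square bottle stands upright on the bench beside the basket, let go (angle between bottle_c's own x axis and vertical below 0.1 rad and height (world z) of bottle_c between 0.047 and 0.058 m and horizontal distance between bottle_c and basket_in above 0.12 m and contact force between bottle and the fingers below 0.05 N), for 0.2 s.
At the end, for the whole second after the job is handed in: Square bottle (cap up), conical flask and measuring cylinder all stand inside the basket, each upright within 0.12 rad, on the basket's floor (within 6 mm), at rest; the basket stands level on the bench (angle between bottle_c's own x axis and vertical below 0.12 rad and angle between each of flask_c, cylinder_c's own z axis and vertical below 0.12 rad and horizontal distance between each of bottle_c, flask_c, cylinder_c and basket_in below 0.095 m and z of bottle_c in the frame of basket_in below 0.059 m and z of flask_c in the frame of basket_in below 0.062 m and z of cylinder_c in the frame of basket_in below 0.08 m and linear speed of each of bottle, flask, cylinder below 0.02 m/s and angle between basket_in's own z axis and vertical below 0.05 rad); the robot touches nothing.
It fails at once if the bottle, flask or measuring cylinder is dropped (by more than about 2 cm) or toppled ((contact force between bottle and the fingers below 0.05 N and linear speed of bottle above 0.6 m/s) or (contact force between flask and the fingers below 0.05 N and linear speed of flask above 0.6 m/s) or (contact force between cylinder and the fingers below 0.05 N and linear speed of cylinder above 0.6 m/s) or angle between any of flask_c, cylinder_c's own z axis and vertical above 0.8 rad).
It fails at once if the basket is shifted by more than 5 cm (distance of basket_in from where it was at the start of the episode above 0.05 m).
It fails at once if a bystander is pushed more than 3 cm or lifted (distance of any of round_bottle, big_bottle, dishes, burner, tipbox, tuberack from where it was at the start of the episode above 0.03 m).
It also fails if it takes over 72 s, if anything falls off the work surface, if the arm or the gripper's body presses on something with over 40 N, if the wrist force passes 120 N, or if a joint passes its speed limit or range.

ROBOT

A 6-joint arm with a two-finger parallel gripper is mounted at the origin on the work surface. World frame = base frame: x ahead of the robot, y to its left, z up, the work surface at z = 0. Lengths are in m, angles in rad, forces in N, time in s.
With the tool pointing down it reaches from about 0.25 to 0.8 m from the base axis. Payload 8.5 kg.
Tool frame: the origin (TCP) lies midway between the tips of the shut fingers; the grasp point (between the pads) lies 19 mm behind it; z points along the fingers, x is the direction in which the jaws open and shut, and the axes are right-handed (so a half turn about z gives the same grasp; the last joint's range is limited). The gripper opens to 85 mm and grips with 20 to 120 N. Pads are 22 mm wide; open, the fingers measure 114 mm over their backs; the gripper's body (76 mm by 85 mm) begins 54 mm behind the grasp point. The pads swing forward as they close: fully open they stand 13 mm farther back than shut.
Start: joints at [-1.172, 0.238, -0.013, 1.319, 0, 1.571], TCP at [0.204, -0.484, 0.231] pointing down, gripper open.
Joint ranges: [-2.66, 2.66], [-1.03, 1.9], [-1.14, 1.46], [-1.82, 2.27], [-1.45, 1.34], [-3.14, 3.14]. Speed limits (rad/s): [2.22, 2.22, 2.79, 3.14, 3.14, 3.14].

INTERFACE

Orientations are given as a unit quaternion [w, x, y, z].
In Python, from bench import telemetry, imaging, job gives the robot as it stands.
- The arm moves only by the tool carry_out, never from a script. Its arguments are lists of equal length, an entry for each row: "xyz": the shift along the tool's x, y, z in m, a list of three; "turn": the turn about the tool's z in degrees. In form: {"xyz": [[tx, ty, tz], ...], "turn": [turn, ...]}. A call has 1 to 8 rows; each row is the pose to reach, as a shift and turn from the pose measured when the call began, along the tool's axes at that moment; what a row does not reach only later rows make up. A row lasts 1/8 s, in which the tool goes at most 62.5 mm and 10.7 degrees, less where a joint would pass 70% of its speed; a pose out of reach is approached as far as the arm can. A call with a gripper value outside its range is refused whole. "jaw" is the finger opening in m, from 0 to 0.0854, set as the call begins (left out, the last holds). The fingers move at their own pace and stop on an object; "squeeze" is the grip in N (left out, the last holds). Time passes only in rows, so rows that repeat a pose let the fingers close. It gives the time, the measured TCP pose, the force and the opening at its end, in the units of the state.
- telemetry.sense(): the state, without advancing time (a new reading comes with each control period).
- imaging.grab_frame(name): name is "scene" or "top"; returns (picture, depth): 420x560x3 uint8, red, green, blue; 420x560 float32, m along the optical axis (not along the pixel's ray), 0 where there is no reading.
- imaging.camera_info(name): a dict with "K" (3x3 intrinsics, pixels), "cam_to_world" (4x4, takes a point from camera to world coordinates). Camera axes: x right, y up, looking along -z (the intrinsics and any distortion apply to the point x, -y, -z); pixel columns grow to the right and rows downward; lengths in m; the calibration is good to about 2 mm. A picture is of the moment at which its call begins. camera_info takes no time and is no camera call.
- job.job_done(): hands the job in, once; it reports no verdict.
Trained networks look in the newest picture that a camera, given by its name, has taken for a name from the list of things; names that differ only in an ending like _2 or _b are one class to them, and where a whole thing is asked for, a point or a joint stands for the part that bears it (a point fixed in the world has none). Each returns a list of dicts, best first, with "conf" (0 to 1); they miss things now and then, are a little off and sometimes report something else, mostly with a low value. They report only what shows in the picture. A call takes as long as a camera call.
- imaging.silhouettes(camera, thing): "pixels" (420x560 bool, what is visible of it) and "rect" ([left, top, width, height] in pixels, round what is visible of it).
The state is a dict: "t": time; "joint_pos": joint angles; "joint_vel": joint speeds; "tau": joint torques, N m; "position": TCP position; "eef_rot": TCP orientation; "ft_force": force on the tool from outside, world axes, zero at the start; "moment": the same for the moment, N m; "opening": finger opening in m.
Only numpy, scipy, OpenCV 4.12 (cv2) and the standard library are available. Lean on these libraries where they do the work, as an engineer would, in place of code of your own. Each camera call takes 0.05 s, during which the arm holds its last target.

## Working session

There is one attempt and no reset: what is moved stays moved. The work goes in short steps, Python scripts to look and compute and a tool call to move; the robot and the scene stay as the last step left them, time stands still between calls to the robot, and variables do not carry over. Pictures are saved under pics/ and viewed, and the job is handed in when it is done.

Besides the shell and the picture viewer there is one more tool, called after "Emit:" as a command line: name --pt "numbers of a row" for each row, then --argument value for the rest. carry_out: Moves the arm, as the interface text tells. Its arguments: {"type":"object","properties":{"xyz":{"type":"array","items":{"type":"array","items":{"type":"number"}}},"turn":{"type":"array","items":{"type":"number"}},"jaw":{"type":"number"},"squeeze":{"type":"number"}},"required":["xyz","turn"]}

```bash
ls; mkdir -p pics; python3 - <<'E'
from bench import telemetry, imaging
import cv2,numpy as np
print(telemetry.sense())
for n in("scene","top"):
    p,d=imaging.grab_frame(n); cv2.imwrite(f"pics/{n}0.png",p[:,:,::-1]); np.save(f"{n}_d.npy",d)
    print(n,imaging.camera_info(n))
E
```

```text
pics
{'t': 0.0, 'joint_pos': array([-1.17203512e+00,  2.38756793e-01, -1.42279581e-02,  1.31920112e+00,
       -8.40583442e-06,  1.57078670e+00]), 'joint_vel': array([-0.00129852,  0.00088152,  0.00061218, -0.00038491,  0.0002759 ,
        0.00075104]), 'tau': array([ 1.78914965e-03, -5.38778543e+01,  3.46442950e+01,  1.80237216e-02,
        3.00061697e-05, -3.24128905e-05]), 'position': array([ 0.20368636, -0.48343898,  0.23070045]), 'eef_rot': array([-3.80742561e-04,  8.33152219e-01, -5.53043304e-01, -5.81171012e-04]), 'ft_force': array([-0.14432919,  0.26432723,  0.37355486]), 'moment': array([ 0.03385332,  0.01271527, -0.03400867]), 'opening': 0.08554245918749147}
scene {'K': array([[390.10041876,   0.        , 285.44555898],
       [  0.        , 390.10041876, 210.38559161],
       [  0.        ,   0.        ,   1.        ]]), 'cam_to_world': array([[-0.3559924 , -0.68222387,  0.63862352,  1.30858019],
       [ 0.93445029, -0.26608948,  0.23664115,  0.38043511],
       [ 0.00848876,  0.68100439,  0.73223013,  0.93255878],
       [ 0.        ,  0.        ,  0.        ,  1.        ]])}
top {'K': array([[459.26136397,   0.        , 278.5287991 ],
       [  0.        , 459.26136397, 209.38311338],
       [  0.        ,   0.        ,   1.        ]]), 'cam_to_world': array([[-4.13748482e-04,  9.95469385e-01, -9.50817147e-02,
         4.36970619e-01],
       [-9.99999028e-01, -2.85247160e-04,  1.36507072e-03,
         9.68244916e-02],
       [ 1.33176432e-03,  9.50821870e-02,  9.95468535e-01,
         1.16542739e+00],
       [ 0.00000000e+00,  0.00000000e+00,  0.00000000e+00,
         1.00000000e+00]])}
```

View pics/scene0.png

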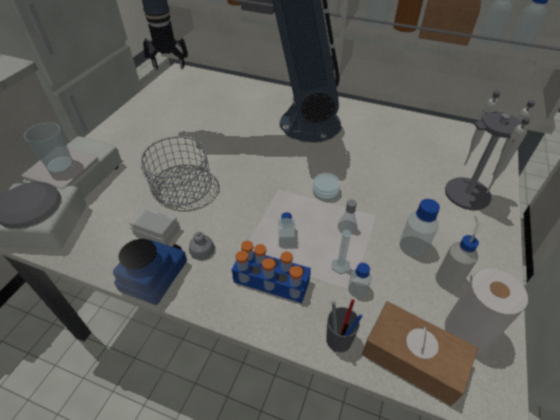

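View pics/top0.png

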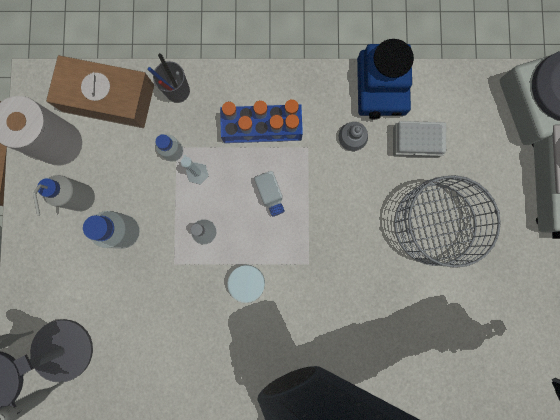

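```bash
cat > h.py <<'E'
from bench import telemetry, imaging
import numpy as np, cv2
def proj(cam,P):
    c=imaging.camera_info(cam);T=np.linalg.inv(c["cam_to_world"]);P=np.atleast_2d(P)
    q=P@T[:3,:3].T+T[:3,3]; q=q*[1,-1,-1]; u=q@c["K"].T; return u[:,:2]/u[:,2:]
def cloud(cam,d,m):
    c=imaging.camera_info(cam);v,u=np.nonzero(m&(d>0));z=d[v,u];K=c["K"]
    p=np.stack([(u-K[0,2])/K[0,0]*z,-(v-K[1,2])/K[1,1]*z,-z],1)
    return p@c["cam_to_world"][:3,:3].T+c["cam_to_world"][:3,3]
def onplane(cam,uv,z):
    c=imaging.camera_info(cam);K=c["K"];uv=np.atleast_2d(uv)
    r=np.stack([(uv[:,0]-K[0,2])/K[0,0],-(uv[:,1]-K[1,2])/K[1,1],-np.ones(len(uv))],1)@c["cam_to_world"][:3,:3].T
    o=c["cam_to_world"][:3,3]; return o+r*((z-o[2])/r[:,2])[:,None]
def pose():
    s=telemetry.sense();from scipy.spatial.transform import Rotation as R
    q=s["eef_rot"];r=R.from_quat([q[1],q[2],q[3],q[0]]).as_matrix();return s,s["position"],r
E
python3 - <<'E'
from h import *
np.set_printoptions(precision=4,suppress=True)
s,p,r=pose();print(r)
for cam in("top","scene"):
    d=np.load(cam+"_d.npy")
    for n in["bottle_c","flask_c","cylinder_c","basket_in","round_bottle","big_bottle","dishes","burner","tipbox","tuberack"]:
        L=imaging.silhouettes(cam,n)
        for o in L[:2]:
            c=cloud(cam,d,o["pixels"])
            if len(c)==0: print(cam,n,o["conf"],o["rect"]);continue
            print(cam,n,round(o["conf"],2),o["rect"],len(c),"lo",np.percentile(c,3,0),"hi",np.percentile(c,97,0),"med",np.median(c,0))
        if L and n in["bottle_c","flask_c","cylinder_c","basket_in"]: np.save(f"m_{cam}_{n}.npy",L[0]["pixels"])
E
```

```text
[[ 0.3883 -0.9215 -0.0005]
 [-0.9215 -0.3883  0.0012]
 [-0.0013  0.     -1.    ]]
top bottle_c 0.69 [218.3, 100.9, 85.9, 43.4] 3021 lo [0.7249 0.0464 0.0027] hi [0.7951 0.2308 0.1157] med [0.7503 0.1382 0.0659]
top bottle_c 0.66 [251.5, 170.3, 30.0, 45.3] 842 lo [0.5375 0.0891 0.0014] hi [0.6336 0.1504 0.0539] med [0.5886 0.1162 0.0488]
top flask_c 0.56 [194.3, 218.8, 24.2, 22.9] 471 lo [0.4649 0.2564 0.0131] hi [0.517  0.3001 0.1146] med [0.4889 0.2751 0.0477]
top cylinder_c 0.63 [181.1, 154.9, 29.0, 26.8] 449 lo [0.618  0.2799 0.004 ] hi [0.6613 0.3256 0.1504] med [0.6357 0.2981 0.0137]
top basket_in 0.66 [391.7, 173.6, 109.7, 93.7] 3265 lo [ 0.4128 -0.4029 -0.0022] hi [ 0.6134 -0.1989  0.1316] med [ 0.5155 -0.301   0.0201]
top round_bottle 0.56 [153.4, 134.2, 26.9, 27.2] 566 lo [0.6726 0.3419 0.0075] hi [0.7202 0.3875 0.1086] med [0.6904 0.3598 0.0725]
top big_bottle 0.88 [85.3, 208.5, 53.8, 39.8] 1733 lo [0.4536 0.4481 0.0016] hi [0.5315 0.5148 0.1825] med [0.4902 0.4699 0.1238]
top dishes 0.93 [226.4, 268.3, 39.7, 35.5] 1099 lo [0.3255 0.1351 0.0441] hi [0.4016 0.2143 0.0526] me
[... 1336 characters left out ...]
 med [ 0.5173 -0.2908  0.0096]
scene dishes 0.55 [312.8, 174.6, 27.0, 25.7] 575 lo [0.3341 0.1423 0.0089] hi [0.4105 0.2168 0.0513] med [0.386  0.1811 0.0468]
scene burner 0.6 [190.4, 234.9, 25.5, 24.5] 496 lo [ 0.7191 -0.1147  0.0123] hi [ 0.772  -0.0599  0.0752] med [ 0.7506 -0.0826  0.0393]
scene tipbox 0.85 [127.8, 206.0, 53.2, 36.7] 1271 lo [ 0.6913 -0.3103  0.0116] hi [ 0.7654 -0.1979  0.0632] med [ 0.7392 -0.2444  0.0586]
scene tipbox 0.26 [189.8, 235.2, 25.4, 25.3] 510 lo [ 0.7202 -0.1174  0.0105] hi [ 0.7725 -0.0599  0.0749] med [ 0.7514 -0.0831  0.0388]
scene tuberack 0.83 [228.5, 244.1, 81.6, 56.5] 2987 lo [0.7299 0.0462 0.0024] hi [0.8008 0.236  0.1148] med [0.7826 0.1435 0.065 ]
```

```bash
python3 - <<'E'
import cv2
a=cv2.imread("pics/top0.png")[130:310,150:330]; cv2.imwrite("pics/c1.png",cv2.resize(a,None,fx=3.3,fy=3.3,interpolation=cv2.INTER_CUBIC))
E
```

```text
(no output)
```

View pics/c1.png

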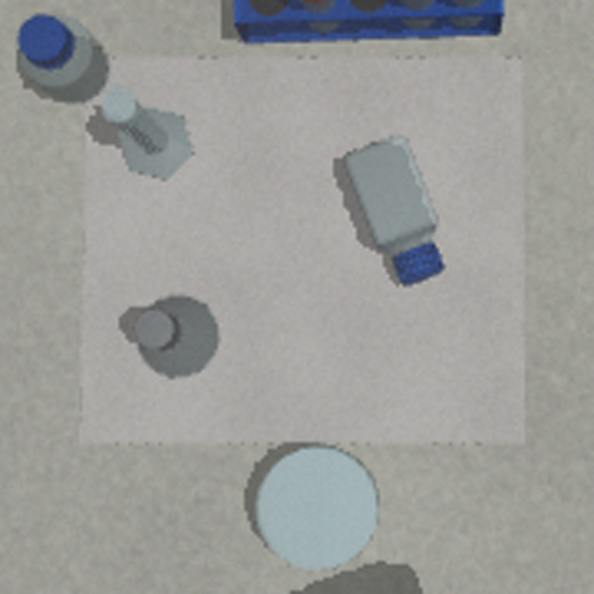

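```bash
python3 - <<'E'
from h import *
np.set_printoptions(precision=4,suppress=True)
full={c:cloud(c,np.load(c+"_d.npy"),np.ones((420,560),bool)) for c in("top","scene")}
def sel(c,x,y,z,r=.04): 
    P=full[c]; return P[(abs(P[:,0]-x)<r)&(abs(P[:,1]-y)<r)&(P[:,2]>z)]
for c in full:
    B=sel(c,.59,.117,.044,.08); 
    print(c,"body",cv2.minAreaRect((B[:,:2]*1000).astype(np.float32)),len(B),np.median(B[:,2]))
    B=sel(c,.59,.117,.012,.08); print("all",cv2.minAreaRect((B[:,:2]*1000).astype(np.float32)))
    C=B[(B[:,2]<.044)&(B[:,0]<.56)];print("cap",C.mean(0),C.min(0),C.max(0),len(C))
    F=sel(c,.485,.275,.10);print("flaskcap",len(F),F.min(0),F.max(0),F.mean(0))
    F=sel(c,.485,.275,.003);F=F[F[:,2]<.025];print("flaskbase",len(F),F.min(0),F.max(0))
    F=sel(c,.635,.3,.135,.06);print("cyl top",len(F),F.min(0),F.max(0),F.mean(0))
    F=sel(c,.635,.3,.005,.045);F=F[F[:,2]<.02];print("foot",len(F),F.min(0),F.max(0),F.mean(0))
    F=sel(c,.51,-.3,.12,.13);print("rim",len(F),cv2.minEnclosingCircle((F[:,:2]*1000).astype(np.float32)),F[:,:2].min(0),F[:,:2].max(0))
E
```

```text
top body ((585.61474609375, 116.15158081054688), (102.67689514160156, 49.96907043457031), 21.40250587463379) 615 0.05001435044327529
all ((583.7974853515625, 115.76802062988281), (106.48733520507812, 49.973724365234375), 20.956802368164062)
cap [0.5463 0.1043 0.0369] [0.5292 0.0841 0.0153] [0.56   0.1311 0.0438] 155
flaskcap 126 [0.4786 0.2703 0.1001] [0.504  0.2992 0.1168] [0.4914 0.2831 0.1119]
flaskbase 245 [0.4452 0.2351 0.003 ] [0.5235 0.3144 0.0246]
cyl top 107 [0.6294 0.2915 0.1351] [0.6572 0.315  0.1538] [0.642  0.3035 0.1482]
foot 284 [0.5923 0.2572 0.005 ] [0.6794 0.3446 0.0199] [0.6364 0.3002 0.0093]
rim 789 ((508.59869384765625, -300.8542175292969), 107.84358215332031) [ 0.406  -0.4069] [ 0.6149 -0.1951]
scene body ((596.1971435546875, 118.85831451416016), (85.90605163574219, 47.85935592651367), 19.987850189208984) 321 0.050106291788222124
all ((585.5091552734375, 114.99024200439453), (109.64034271240234, 48.153343200683594), 20.70408058166504)
cap [0.5465 0.1002 0.0382] [0.5309 0.0831 0.0295] [0.5599 0.1172 0.0428] 61
flaskcap 77 [0.4803 0.2707 0.1011] [0.51   0.2986 0.1161] [0.4971 0.2851 0.11  ]
flaskbase 109 [0.4491 0.2357 0.003 ] [0.5233 0.3149 0.0249]
cyl top 79 [0.6282 0.2922 0.1354] [0.6585 0.3158 0.1513] [0.6449 0.3043 0.1461]
foot 180 [0.6122 0.2563 0.005 ] [0.6777 0.336  0.0198] [0.6498 0.3048 0.01  ]
rim 337 ((510.721923828125, -299.90057373046875), 106.84235382080078) [ 0.4081 -0.4027] [ 0.6168 -0.195 ]
```

```bash
cat >> h.py <<'E'
def go(targets,yaw=None):
    "targets: world xyz list; yaw deg of tool x (mod 180)"
    s,p,r=pose(); cur=np.degrees(np.arctan2(r[1,0],r[0,0]))
    t=0 if yaw is None else -(((yaw-cur)+90)%180-90)
    print("t",round(s["t"],2),"pos",p.round(4),"yaw",round(cur,2),"tilt",r[:,2].round(4),"open",round(s["opening"],4),"F",s["ft_force"].round(2),"q6",s["joint_pos"].round(2)[5])
    for T in np.atleast_2d(targets): print((r.T@(T-p)).round(4),"turn",round(t,2))
E
python3 - <<'E'
from h import *
go([[.5425,.0994,.231],[.5425,.0994,.011]],-69)
E
```

```text
t 1.1 pos [ 0.2038 -0.4838  0.2313] yaw -67.15 tilt [-1.e-04  1.e-04 -1.e+00] open 0.0852 F [-0.29  0.32  0.59] q6 1.57
[-4.059e-01 -5.385e-01  3.000e-04] turn 1.85
[-0.4059 -0.5385  0.2203] turn 1.85
```

Emit:
carry_out --pt "-0.036 -0.048 0" --pt "-0.072 -0.096 0" --pt "-0.108 -0.143 0" --pt "-0.144 -0.191 0" --pt "-0.18 -0.239 0" --pt "-0.217 -0.288 0" --pt "-0.254 -0.337 0" --pt "-0.29 -0.385 0" --turn '[0, 0, 0, 0, 0, 0, 0.9, 1.85]' --jaw 0.06

```text
t: 2.1
position: [0.4468, -0.0651, 0.2316]
eef_rot: [-0.0, 0.824, -0.567, 0.0]
ft_force: [1.0, -0.1, 0.4]
opening: 0.06
```

```bash
python3 - <<'E'
from h import *
go([[.5425,.0994,.1],[.5425,.0994,.011]],-69)
E
```

```text
t 2.1 pos [ 0.4468 -0.0651  0.2316] yaw -69.02 tilt [ 9.e-04 -2.e-04 -1.e+00] open 0.06 F [ 0.95 -0.11  0.43] q6 2.63
[-0.1194 -0.1481  0.1317] turn -0.02
[-0.1194 -0.148   0.2207] turn -0.02
```

Emit:
carry_out --pt "-0.04 -0.05 0.01" --pt "-0.08 -0.1 0.03" --pt "-0.1194 -0.148 0.08" --pt "-0.1194 -0.148 0.13" --pt "-0.1194 -0.148 0.16" --pt "-0.1194 -0.148 0.18" --pt "-0.1194 -0.148 0.18" --pt "-0.1194 -0.148 0.18" --turn '[0, 0, 0, 0, 0, 0, 0, 0]'

```text
t: 3.1
position: [0.5431, 0.0994, 0.0526]
eef_rot: [-0.001, 0.824, -0.567, 0.001]
ft_force: [-0.6, -0.2, 0.2]
opening: 0.0603
```

```bash
python3 - <<'E'
from h import *
go([[.5425,.0994,.011]],-69)
p,d=imaging.grab_frame("scene"); cv2.imwrite("pics/s1.png",cv2.resize(p[150:300,220:400,::-1],None,fx=4,fy=4))
p,d=imaging.grab_frame("top"); cv2.imwrite("pics/t1.png",cv2.resize(p[130:280,190:370,::-1],None,fx=4,fy=4))
E
```

```text
t 3.1 pos [0.5431 0.0994 0.0526] yaw -69.03 tilt [ 0.0021  0.     -1.    ] open 0.0603 F [-0.62 -0.17  0.19] q6 2.96
[-0.0002  0.0006  0.0416] turn -0.03
```

View pics/s1.png

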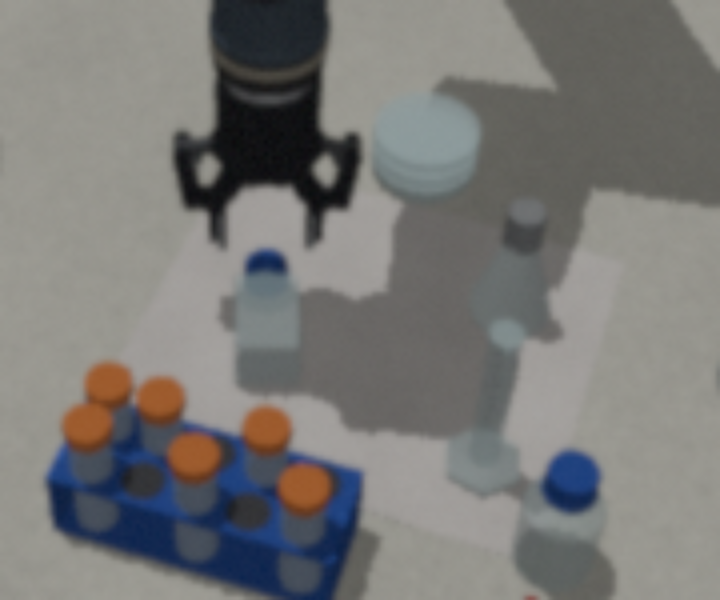

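The gripper is squarely over the cap (crop pixel 265,262), with one finger on each side. Next: descend and close with a light grip.

Emit:
carry_out --pt "0 0 0.02" --pt "0 0 0.0416" --pt "0 0 0.0416" --pt "0 0 0.0416" --turn '[0, 0, 0, 0]'

```text
t: 3.7
position: [0.5441, 0.0995, 0.0125]
eef_rot: [-0.001, 0.824, -0.567, 0.002]
ft_force: [-0.7, 0.2, 0.7]
opening: 0.0599
```

Emit:
carry_out --pt "0 0 0" --pt "0 0 0" --pt "0 0 0" --pt "0 0 0" --pt "0 0 0" --turn '[0, 0, 0, 0, 0]' --jaw 0.02 --squeeze 20

```text
t: 4.32
position: [0.5447, 0.0996, 0.0134]
eef_rot: [-0.002, 0.824, -0.567, 0.002]
ft_force: [-1.0, 0.2, 7.4]
opening: 0.0336
```

```bash
python3 - <<'E'
from h import *
go([[.5425,.0994,.011]],-69)
# pivot path of cap grip: offsets from start, a=along-bottle(98 from base edge to x=45), h=25
for f in range(0,91,10):
    t=np.radians(f);print(f,"toward base",round(98-(98*np.cos(t)-25*np.sin(t)),1),"up",round(98*np.sin(t)+25*np.cos(t)-25,1))
s,p,r=pose();print("base dir in tool",(r.T@np.array([.9336,.3584,0])).round(4))
p,d=imaging.grab_frame("scene"); cv2.imwrite("pics/s2.png",cv2.resize(p[150:300,220:400,::-1],None,fx=4,fy=4))
E
```

```text
t 4.33 pos [0.5447 0.0996 0.0134] yaw -69.04 tilt [ 5.9e-03  7.0e-04 -1.0e+00] open 0.0336 F [-0.99  0.23  7.38] q6 2.96
[-0.0006  0.0021  0.0024] turn -0.04
0 toward base 0.0 up 0.0
10 toward base 5.8 up 16.6
20 toward base 14.5 up 32.0
30 toward base 25.6 up 45.7
40 toward base 39.0 up 57.1
50 toward base 54.2 up 66.1
60 toward base 70.7 up 72.4
70 toward base 88.0 up 75.6
80 toward base 105.6 up 75.9
90 toward base 123.0 up 73.0
base dir in tool [-7.0e-04 -1.0e+00  5.7e-03]
```

View pics/s2.png

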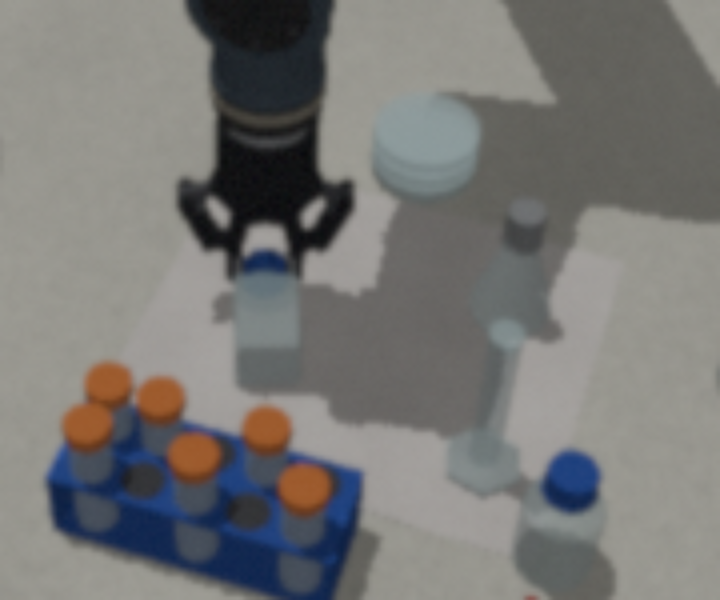

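Emit:
carry_out --pt "0 -0.001 -0.005" --pt "0 -0.003 -0.012" --pt "0 -0.007 -0.02" --pt "0 -0.0145 -0.034" --pt "0 -0.02 -0.042" --pt "0 -0.026 -0.048" --pt "0 -0.032 -0.054" --pt "0 -0.032 -0.054" --turn '[0, 0, 0, 0, 0, 0, 0, 0]'

```text
t: 5.38
position: [0.5749, 0.1112, 0.0678]
eef_rot: [-0.002, 0.824, -0.567, 0.002]
ft_force: [-0.8, -0.5, -1.1]
opening: 0.0332
```

```bash
python3 - <<'E'
from h import *
go([[.5425,.0994,.011]],-69)
p,d=imaging.grab_frame("scene"); cv2.imwrite("pics/s3.png",cv2.resize(p[150:300,220:400,::-1],None,fx=4,fy=4))
E
```

```text
t 5.38 pos [0.5749 0.1112 0.0678] yaw -69.03 tilt [ 6.6e-03  9.0e-04 -1.0e+00] open 0.0332 F [-0.83 -0.53 -1.11] q6 2.97
[-0.0007  0.0349  0.0566] turn -0.03
```

View pics/s3.png

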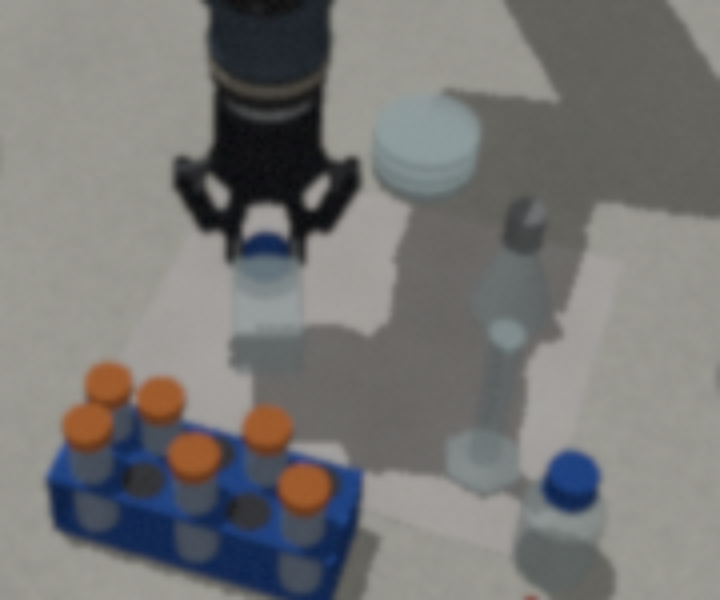

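```bash
cat >> h.py <<'E'
def profile(gx,gy,ax,n=10):
    "print bottle body profile: along direction ax(2) from grip xy, lateral<12mm; max z per bin, from both cams"
    ax=np.array(ax)/np.linalg.norm(ax);lat=np.array([-ax[1],ax[0]])
    for cam in("scene","top"):
        p,d=imaging.grab_frame(cam);P=cloud(cam,d,np.ones(d.shape,bool));q=P[:,:2]-[gx,gy]
        a=q@ax;l=q@lat;m=(abs(l)<.012)&(a>-.06)&(a<.13)&(P[:,2]>.004)
        o=np.argsort(a[m]);A=a[m][o]*1000;Z=P[m][o][:,2]*1000
        print(cam,[(int(A[(A>=b)&(A<b+8)].mean()),int(Z[(A>=b)&(A<b+8)].min()),int(Z[(A>=b)&(A<b+8)].max())) for b in range(-60,130,8) if ((A>=b)&(A<b+8)).any()])
E
python3 - <<'E'
from h import *
profile(.5749,.1112,[.9336,.3584])
E
```

```text
scene [(-56, 589, 603), (-47, 583, 596), (-40, 578, 592), (-31, 555, 586), (-23, 555, 583), (-17, 559, 579), (-7, 90, 562), (0, 89, 563), (8, 90, 562), (16, 94, 561), (24, 99, 557), (33, 102, 553), (39, 99, 546), (47, 100, 537), (54, 4, 391), (64, 4, 105), (72, 101, 105), (79, 4, 106), (87, 99, 105), (95, 55, 105)]
top [(-55, 590, 602), (-48, 584, 596), (-39, 578, 590), (-31, 577, 585), (-24, 576, 581), (-17, 559, 579), (-7, 559, 563), (0, 559, 564), (8, 558, 563), (15, 555, 561), (23, 549, 557), (31, 541, 553), (39, 531, 545), (44, 531, 531)]
```

The depth profile shows the body's top still level at about 103 mm. The bottle was carried flat and did not swing in the grip. I'll lower it close to the bench, then ease the fingers so gravity can turn it about the jaw axis.

Emit:
carry_out --pt "0 0 0.015" --pt "0 0 0.03" --pt "0 0 0.042" --pt "0 0 0.042" --turn '[0, 0, 0, 0]'

```text
t: 6.02
position: [0.573, 0.1107, 0.0236]
eef_rot: [-0.001, 0.824, -0.567, 0.001]
ft_force: [0.5, 1.1, -0.7]
opening: 0.033
```

Emit:
carry_out --pt "0 0 0" --pt "0 0 0" --turn '[0, 0]' --jaw 0.032

```text
t: 6.28
position: [0.5733, 0.1107, 0.024]
eef_rot: [-0.001, 0.824, -0.567, 0.001]
ft_force: [0.9, 0.0, -0.6]
opening: 0.033
```

```bash
python3 - <<'E'
from h import *
go([[.5425,.0994,.011]],-69)
profile(.5749,.1112,[.9336,.3584])
E
```

```text
t 6.28 pos [0.5733 0.1107 0.024 ] yaw -69.04 tilt [ 2.9e-03  1.0e-04 -1.0e+00] open 0.033 F [ 0.89  0.04 -0.57] q6 2.97
[-0.0004  0.0328  0.0129] turn -0.04
scene [(-56, 4, 573), (-48, 551, 566), (-39, 543, 557), (-31, 514, 552), (-23, 514, 547), (-15, 515, 540), (-8, 44, 537), (0, 45, 519), (8, 45, 519), (16, 49, 518), (24, 56, 513), (33, 57, 511), (39, 57, 505), (47, 55, 492), (55, 55, 348), (63, 56, 63), (72, 56, 61), (79, 54, 63), (88, 16, 62), (94, 17, 61)]
top [(-55, 558, 570), (-48, 552, 564), (-40, 544, 558), (-31, 539, 552), (-23, 537, 545), (-15, 534, 540), (-8, 515, 537), (0, 516, 522), (8, 514, 520), (15, 511, 518), (23, 505, 514), (31, 497, 510), (39, 484, 501), (44, 484, 486)]
```

Emit:
carry_out --pt "0 0 0" --pt "0 0 0" --turn '[0, 0]' --jaw 0.0329

```text
t: 6.62
position: [0.5735, 0.1108, 0.0243]
eef_rot: [-0.001, 0.824, -0.567, 0.001]
ft_force: [-0.6, -0.0, -0.8]
opening: 0.0335
```

Emit:
carry_out --pt "0 0 0" --pt "0 0 0" --turn '[0, 0]' --jaw 0.0332

```text
t: 6.88
position: [0.5735, 0.1108, 0.0243]
eef_rot: [-0.001, 0.824, -0.567, 0.001]
ft_force: [-0.5, 0.2, -1.4]
opening: 0.0335
```

```bash
python3 - <<'E'
from h import *
go([[.5425,.0994,.011]],-69)
profile(.5749,.1112,[.9336,.3584])
E
```

```text
t 6.88 pos [0.5735 0.1108 0.0243] yaw -69.04 tilt [ 3.7e-03  3.0e-04 -1.0e+00] open 0.0335 F [-0.52  0.24 -1.37] q6 2.97
[-0.0005  0.0331  0.0132] turn -0.04
scene [(-55, 4, 574), (-47, 549, 564), (-40, 542, 559), (-31, 539, 552), (-23, 514, 546), (-15, 48, 542), (-8, 46, 539), (0, 48, 520), (8, 48, 519), (15, 49, 519), (24, 57, 515), (33, 58, 511), (39, 57, 504), (47, 57, 492), (54, 57, 351), (64, 58, 63), (72, 57, 62), (80, 57, 62), (88, 21, 64), (94, 18, 60)]
top [(-55, 559, 571), (-48, 552, 564), (-40, 544, 558), (-32, 540, 551), (-24, 538, 544), (-16, 534, 541), (-8, 517, 538), (0, 515, 522), (7, 514, 521), (15, 511, 518), (23, 506, 515), (31, 498, 510), (39, 485, 501), (44, 480, 489)]
```

Emit:
carry_out --pt "0 0 0" --pt "0 0 0" --turn '[0, 0]' --jaw 0.0336

```text
t: 7.22
position: [0.5735, 0.1108, 0.0243]
eef_rot: [-0.001, 0.824, -0.567, 0.001]
ft_force: [0.2, 0.6, -0.5]
opening: 0.0336
```

```bash
python3 - <<'E'
from h import *
go([[.5425,.0994,.011]],-69)
profile(.5749,.1112,[.9336,.3584])
E
```

```text
t 7.22 pos [0.5735 0.1108 0.0243] yaw -69.04 tilt [ 3.6e-03  3.0e-04 -1.0e+00] open 0.0336 F [ 0.2   0.61 -0.46] q6 2.97
[-0.0005  0.0331  0.0132] turn -0.04
scene [(-56, 559, 575), (-48, 553, 566), (-40, 545, 559), (-32, 539, 553), (-23, 513, 545), (-15, 46, 542), (-8, 47, 537), (0, 46, 520), (8, 46, 519), (16, 49, 517), (24, 56, 514), (33, 57, 508), (39, 56, 506), (47, 56, 490), (55, 55, 360), (63, 56, 60), (71, 55, 62), (79, 55, 62), (88, 31, 63), (94, 17, 59)]
top [(-56, 558, 571), (-48, 552, 565), (-40, 543, 558), (-32, 537, 551), (-24, 536, 544), (-16, 534, 541), (-8, 516, 537), (0, 516, 521), (8, 514, 520), (15, 511, 519), (24, 507, 515), (31, 497, 509), (39, 485, 502), (44, 482, 486)]
```

Emit:
carry_out --pt "0 0 0" --pt "0 0 0" --turn '[0, 0]' --jaw 0.0339

```text
t: 7.58
position: [0.5735, 0.1108, 0.0243]
eef_rot: [-0.001, 0.824, -0.567, 0.001]
ft_force: [-0.7, -0.2, -0.1]
opening: 0.034
```

```bash
python3 - <<'E'
from h import *
go([[.5425,.0994,.011]],-69)
profile(.5749,.1112,[.9336,.3584])
E
```

```text
t 7.58 pos [0.5735 0.1108 0.0243] yaw -69.04 tilt [ 3.7e-03  3.0e-04 -1.0e+00] open 0.034 F [-0.74 -0.16 -0.13] q6 2.97
[-0.0005  0.0331  0.0132] turn -0.04
scene [(-55, 557, 574), (-47, 547, 564), (-39, 544, 558), (-32, 539, 554), (-23, 513, 547), (-15, 516, 541), (-8, 47, 537), (0, 44, 520), (8, 41, 519), (16, 45, 518), (24, 54, 515), (33, 53, 511), (39, 49, 503), (47, 53, 494), (54, 51, 354), (64, 49, 55), (72, 48, 57), (79, 47, 54), (88, 14, 54), (94, 17, 52)]
top [(-55, 558, 571), (-48, 552, 565), (-39, 544, 557), (-31, 540, 552), (-23, 535, 543), (-15, 534, 541), (-8, 516, 538), (0, 516, 521), (7, 514, 520), (15, 512, 518), (24, 506, 516), (31, 498, 509), (39, 487, 502), (45, 481, 489)]
```

Emit:
carry_out --pt "0 -0.001 -0.003" --pt "0 -0.002 -0.006" --pt "0 -0.003 -0.009" --pt "0 -0.005 -0.012" --pt "0 -0.005 -0.012" --turn '[0, 0, 0, 0, 0]' --jaw 0.0338

```text
t: 8.3
position: [0.5785, 0.1127, 0.0367]
eef_rot: [-0.001, 0.824, -0.567, 0.002]
ft_force: [-0.2, -0.5, -0.9]
opening: 0.0336
```

```bash
python3 - <<'E'
from h import *
go([[.5425,.0994,.011]],-69)
profile(.5749,.1112,[.9336,.3584])
E
```

```text
t 8.3 pos [0.5785 0.1127 0.0367] yaw -69.04 tilt [ 4.3e-03  4.0e-04 -1.0e+00] open 0.0336 F [-0.24 -0.5  -0.92] q6 2.97
[-0.0005  0.0385  0.0255] turn -0.04
scene [(-56, 569, 583), (-47, 564, 578), (-40, 555, 570), (-31, 550, 565), (-23, 525, 558), (-16, 526, 553), (-8, 529, 550), (0, 60, 548), (8, 56, 532), (15, 55, 531), (23, 57, 529), (32, 61, 526), (41, 61, 519), (48, 58, 511), (54, 55, 504), (64, 54, 63), (71, 53, 59), (80, 51, 56), (88, 48, 56), (96, 21, 53), (101, 37, 52)]
top [(-55, 570, 584), (-47, 562, 576), (-39, 557, 572), (-32, 550, 564), (-23, 549, 558), (-16, 545, 553), (-8, 529, 551), (0, 528, 535), (7, 528, 534), (15, 526, 532), (23, 522, 529), (31, 515, 526), (39, 506, 520), (46, 496, 511)]
```

Emit:
carry_out --pt "0 -0.002 -0.004" --pt "0 -0.004 -0.008" --pt "0 -0.007 -0.012" --pt "0 -0.01 -0.016" --pt "0 -0.013 -0.019" --pt "0 -0.016 -0.022" --turn '[0, 0, 0, 0, 0, 0]' --jaw 0.0339

```text
t: 9.15
position: [0.5933, 0.1184, 0.0586]
eef_rot: [-0.001, 0.824, -0.567, 0.001]
ft_force: [-0.7, 0.1, -0.7]
opening: 0.0339
```

```bash
python3 - <<'E'
from h import *
go([[.5425,.0994,.011]],-69)
profile(.5749,.1112,[.9336,.3584])
p,d=imaging.grab_frame("scene"); cv2.imwrite("pics/s4.png",cv2.resize(p[150:300,220:400,::-1],None,fx=4,fy=4))
E
```

```text
t 9.15 pos [0.5933 0.1184 0.0586] yaw -69.04 tilt [ 3.8e-03  3.0e-04 -1.0e+00] open 0.0339 F [-0.66  0.1  -0.68] q6 2.97
[-0.0005  0.0544  0.0474] turn -0.04
scene [(-56, 593, 607), (-48, 588, 601), (-40, 583, 599), (-31, 580, 590), (-23, 573, 587), (-16, 569, 582), (-7, 546, 575), (0, 547, 573), (6, 551, 569), (17, 83, 554), (24, 78, 554), (31, 66, 554), (39, 70, 550), (48, 73, 548), (56, 72, 542), (64, 67, 535), (70, 62, 522), (80, 57, 69), (88, 54, 65), (95, 49, 57), (104, 44, 57), (111, 42, 49)]
top [(-56, 596, 607), (-48, 590, 601), (-39, 584, 597), (-32, 577, 590), (-24, 572, 585), (-15, 569, 580), (-7, 569, 575), (0, 566, 573), (8, 550, 570), (15, 550, 556), (24, 550, 555), (31, 548, 555), (39, 544, 552), (47, 538, 547), (55, 529, 542), (62, 521, 533)]
```

View pics/s4.png

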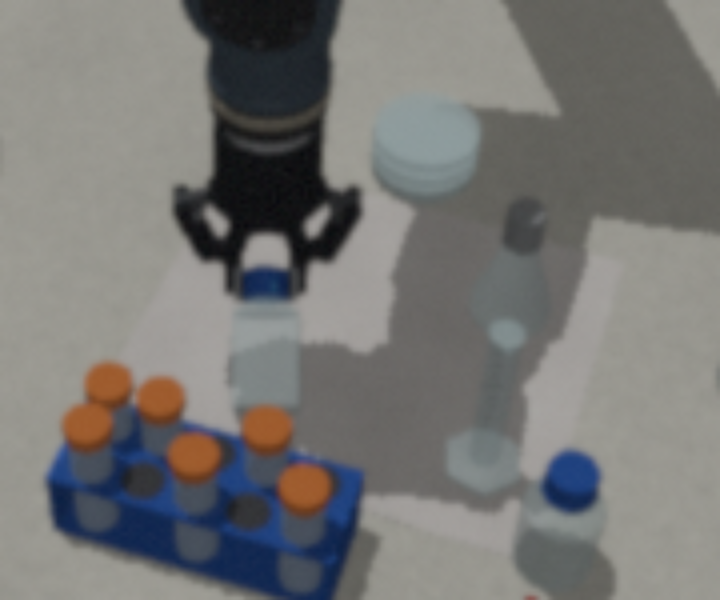

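Pivoting works: the body now slopes about 25°, with the base down. Finishing here would bring the base too close to the tube rack, so I'll grip a bit firmer, lift slightly and carry the bottle back 60 mm first.

Emit:
carry_out --pt "0 0 0" --pt "0 0.0 -0.012" --pt "0 0.015 -0.02" --pt "0 0.03 -0.02" --pt "0 0.045 -0.02" --pt "0 0.06 -0.02" --pt "0 0.06 -0.02" --turn '[0, 0, 0, 0, 0, 0, 0]' --jaw 0.032

```text
t: 10.18
position: [0.5359, 0.0965, 0.0785]
eef_rot: [-0.001, 0.824, -0.567, 0.001]
ft_force: [0.4, -0.1, -0.9]
opening: 0.033
```

```bash
python3 - <<'E'
from h import *
go([[.5425,.0994,.011]],-69)
s,p,r=pose()
profile(p[0],p[1],[.9336,.3584])
E
```

```text
t 10.18 pos [0.5359 0.0965 0.0785] yaw -69.06 tilt [ 3.7e-03  3.0e-04 -1.0e+00] open 0.033 F [ 0.43 -0.11 -0.89] q6 2.95
[-0.0004 -0.0069  0.0675] turn -0.06
scene [(-56, 603, 617), (-47, 598, 610), (-39, 590, 607), (-31, 566, 600), (-23, 567, 593), (-16, 569, 592), (-8, 570, 590), (0, 97, 574), (9, 94, 573), (15, 90, 573), (24, 92, 571), (32, 93, 566), (39, 87, 560), (47, 87, 549), (54, 81, 521), (64, 4, 83), (72, 4, 79), (80, 4, 76), (88, 45, 71), (93, 4, 67), (120, 4, 4)]
top [(-55, 601, 616), (-47, 598, 612), (-39, 592, 605), (-31, 589, 599), (-24, 587, 594), (-16, 585, 592), (-7, 569, 588), (0, 571, 575), (7, 569, 575), (15, 567, 573), (23, 561, 571), (32, 554, 566), (39, 542, 558), (45, 535, 546)]
```

Emit:
carry_out --pt "0 0 0" --pt "0 0 0" --pt "0 0 0" --pt "0 0 0" --turn '[0, 0, 0, 0]' --jaw 0.0339

```text
t: 10.78
position: [0.5377, 0.097, 0.0785]
eef_rot: [-0.002, 0.824, -0.567, 0.002]
ft_force: [0.3, -0.6, -0.6]
opening: 0.0341
```

```bash
python3 - <<'E'
from h import *
go([[.5425,.0994,.011]],-69)
s,p,r=pose()
profile(p[0],p[1],[.9336,.3584])
E
```

```text
t 10.78 pos [0.5377 0.097  0.0785] yaw -69.04 tilt [ 5.e-03  6.e-04 -1.e+00] open 0.0341 F [ 0.3  -0.57 -0.59] q6 2.95
[-0.0006 -0.0051  0.0675] turn -0.04
scene [(-56, 600, 616), (-48, 594, 611), (-40, 591, 604), (-32, 567, 598), (-23, 567, 593), (-16, 88, 592), (-8, 91, 590), (0, 98, 574), (8, 93, 573), (15, 82, 573), (23, 83, 570), (33, 81, 566), (39, 75, 559), (47, 62, 549), (54, 54, 527), (63, 4, 63), (72, 36, 56), (78, 34, 45), (88, 4, 4), (96, 5, 5), (107, 4, 4)]
top [(-56, 601, 615), (-47, 596, 610), (-39, 590, 604), (-31, 589, 599), (-24, 587, 595), (-16, 571, 591), (-7, 570, 575), (0, 570, 575), (8, 568, 575), (16, 566, 573), (24, 561, 570), (31, 553, 565), (39, 539, 557), (45, 536, 546)]
```

Emit:
carry_out --pt "0 -0.003 -0.003" --pt "0 -0.008 -0.006" --pt "0 -0.014 -0.009" --pt "0 -0.02 -0.011" --pt "0 -0.026 -0.013" --pt "0 -0.032 -0.014" --pt "0 -0.038 -0.015" --pt "0 -0.042 -0.015" --turn '[0, 0, 0, 0, 0, 0, 0, 0]'

```text
t: 11.88
position: [0.5772, 0.1121, 0.0937]
eef_rot: [-0.002, 0.824, -0.567, 0.002]
ft_force: [0.2, -0.1, -1.3]
opening: 0.0338
```

```bash
python3 - <<'E'
from h import *
go([[.5425,.0994,.011]],-69)
s,p,r=pose()
profile(p[0],p[1],[.9336,.3584])
E
```

```text
t 11.88 pos [0.5772 0.1121 0.0937] yaw -69.04 tilt [ 5.1e-03  6.0e-04 -1.0e+00] open 0.0338 F [ 0.24 -0.15 -1.26] q6 2.97
[-0.0006  0.0373  0.0825] turn -0.04
scene [(-56, 609, 621), (-47, 605, 616), (-40, 603, 613), (-31, 580, 607), (-23, 582, 606), (-17, 106, 604), (-7, 106, 588), (0, 106, 589), (9, 82, 588), (15, 4, 587), (23, 4, 585), (33, 4, 581), (39, 4, 572), (47, 5, 566), (52, 4, 538), (65, 4, 4), (70, 4, 4)]
top [(-56, 610, 622), (-48, 603, 617), (-39, 601, 613), (-31, 601, 608), (-23, 600, 606), (-15, 584, 604), (-8, 584, 590), (0, 586, 590), (7, 584, 589), (15, 581, 587), (23, 576, 586), (31, 568, 579), (39, 558, 573), (44, 556, 559)]
```

```bash
cat >> h.py <<'E'
def face(gx,gy,ax,zlo=.015,zhi=.07,a0=-.06,a1=.09):
    ax=np.array(ax)/np.linalg.norm(ax);lat=np.array([-ax[1],ax[0]])
    p,d=imaging.grab_frame("scene");P=cloud("scene",d,np.ones(d.shape,bool));q=P[:,:2]-[gx,gy]
    a=q@ax;l=q@lat;m=(abs(l)<.02)&(a>a0)&(a<a1)&(P[:,2]>zlo)&(P[:,2]<zhi)
    A=np.stack([P[m,2],l[m],np.ones(m.sum())],1);w=np.ones(m.sum(),bool)
    for _ in range(4):
        c,*_=np.linalg.lstsq(A[w],a[m][w],rcond=None);res=abs(A@c-a[m]);w=res<max(.003,2*np.median(res[w]))
    print("n",m.sum(),w.sum(),"slope da/dz",c[0].round(3),"deg from vertical",np.degrees(np.arctan(c[0])).round(1),"yaw err",np.degrees(np.arctan(c[1])).round(1),"a at z0",c[2].round(4),"zrange",P[m,2][w].min().round(3),P[m,2][w].max().round(3))
    return p
E
python3 - <<'E'
from h import *
s,p,r=pose()
im=face(p[0],p[1],[.9336,.3584]); cv2.imwrite("pics/s5.png",cv2.resize(im[150:300,220:400,::-1],None,fx=4,fy=4))
E
```

```text
n 159 153 slope da/dz -0.001 deg from vertical -0.1 yaw err -0.1 a at z0 0.0255 zrange 0.015 0.07
```

View pics/s5.png

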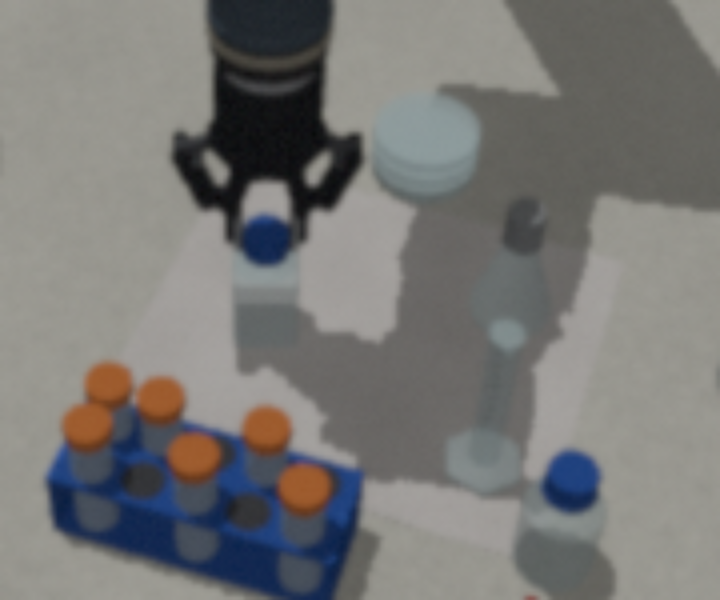

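The bottle is now vertical to 0.1°, with its cap top at about 106 mm, so it is on the bench or nearly so. Settle it and let go.

Emit:
carry_out --pt "0 0 0.001" --pt "0 0 0.002" --pt "0 0 0.003" --pt "0 0 0.003" --turn '[0, 0, 0, 0]'

```text
t: 12.52
position: [0.577, 0.112, 0.0907]
eef_rot: [-0.002, 0.824, -0.567, 0.002]
ft_force: [0.8, -0.6, 1.7]
opening: 0.0338
```

Emit:
carry_out --pt "0 0 0" --pt "0 0 0" --pt "0 0 0" --pt "0 0 0" --pt "0 0 0" --turn '[0, 0, 0, 0, 0]' --jaw 0.048

```text
t: 13.15
position: [0.577, 0.112, 0.0907]
eef_rot: [-0.002, 0.824, -0.567, 0.002]
ft_force: [0.2, 0.0, 0.1]
opening: 0.048
```

```bash
python3 - <<'E'
from h import *
s,p,r=pose()
go([[.5772,.112,.09]])
im=face(p[0],p[1],[.9336,.3584]);profile(p[0],p[1],[.9336,.3584]); cv2.imwrite("pics/s6.png",cv2.resize(im[150:300,220:400,::-1],None,fx=4,fy=4))
E
```

```text
t 13.15 pos [0.577  0.112  0.0907] yaw -69.04 tilt [ 5.2e-03  6.0e-04 -1.0e+00] open 0.048 F [0.17 0.04 0.06] q6 2.97
[ 0.0001 -0.0002  0.0007] turn 0
n 155 149 slope da/dz 0.01 deg from vertical 0.6 yaw err -0.6 a at z0 0.0251 zrange 0.015 0.07
scene [(-55, 607, 619), (-47, 602, 615), (-39, 600, 609), (-31, 577, 605), (-23, 578, 603), (-16, 103, 600), (-7, 103, 585), (0, 103, 586), (9, 86, 586), (15, 72, 584), (24, 5, 581), (33, 4, 577), (39, 4, 572), (47, 352, 560), (52, 7, 431), (61, 4, 4), (72, 4, 4), (80, 4, 4)]
top [(-56, 607, 619), (-48, 602, 614), (-39, 600, 610), (-31, 599, 605), (-24, 598, 603), (-15, 582, 600), (-7, 581, 588), (0, 581, 587), (7, 581, 586), (15, 578, 585), (23, 573, 581), (31, 564, 576), (39, 553, 569), (44, 552, 555)]
```

View pics/s6.png

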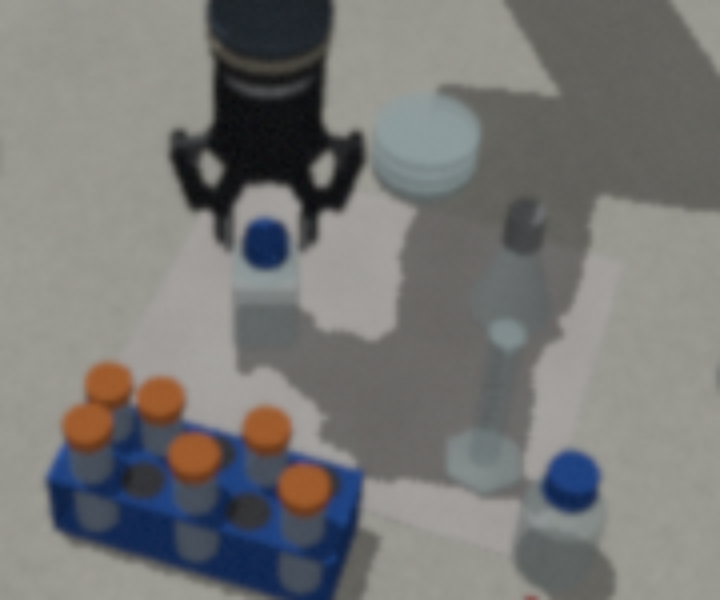

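The bottle stands free in the picture (cap at crop 265,243), upright, and has been released for about 0.5 s. Next: grip it again from above and carry it over.

Emit:
carry_out --pt "0 0 0" --pt "0 0 0" --pt "0 0 0" --pt "0 0 0" --turn '[0, 0, 0, 0]' --jaw 0.02 --squeeze 30

```text
t: 13.8
position: [0.577, 0.112, 0.0909]
eef_rot: [-0.002, 0.824, -0.567, 0.002]
ft_force: [-1.3, -0.8, 4.2]
opening: 0.0326
```

Emit:
carry_out --pt "0 0 -0.015" --pt "0 0 -0.04" --pt "0 0 -0.08" --pt "0 0 -0.12" --pt "0 0 -0.155" --pt "0 0 -0.17" --pt "0 0 -0.17" --turn '[0, 0, 0, 0, 0, 0, 0]'

```text
t: 14.68
position: [0.5764, 0.112, 0.2615]
eef_rot: [-0.002, 0.824, -0.567, 0.003]
ft_force: [0.0, 0.6, -1.9]
opening: 0.0327
```

```bash
python3 - <<'E'
from h import *
go([[.559,-.3005,.265],[.559,-.3005,.099]])
im,_=imaging.grab_frame("scene"); cv2.imwrite("pics/s7.png",cv2.resize(im[50:300,200:420,::-1],None,fx=2.4,fy=2.4))
E
```

```text
t 14.68 pos [0.5764 0.112  0.2615] yaw -69.04 tilt [ 6.9e-03  9.0e-04 -1.0e+00] open 0.0327 F [ 0.01  0.63 -1.86] q6 2.97
[ 0.379   0.1638 -0.004 ] turn 0
[0.3788 0.165  0.162 ] turn 0
```

View pics/s7.png

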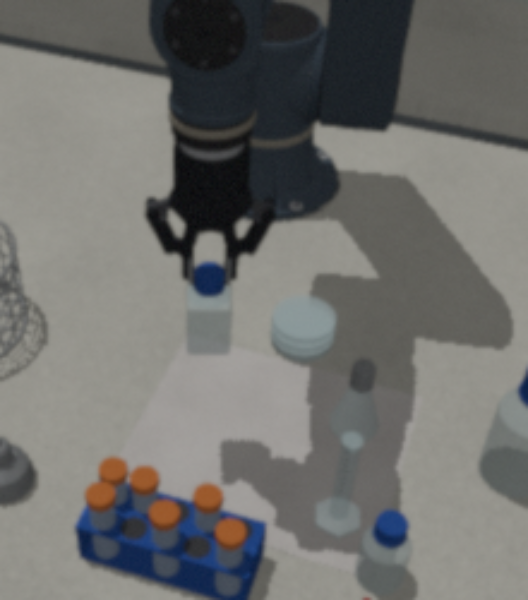

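The bottle hangs upright (crop 210,310). Move it over the basket.

Emit:
carry_out --pt "0.03 0.013 0" --pt "0.08 0.035 0" --pt "0.135 0.058 0" --pt "0.19 0.082 0" --pt "0.245 0.106 0" --pt "0.3 0.13 0" --pt "0.35 0.152 -0.002" --pt "0.379 0.164 -0.004" --turn '[0, 0, 0, 0, 0, 0, 0, 0]'

```text
t: 15.72
position: [0.5572, -0.3031, 0.2616]
eef_rot: [-0.001, 0.823, -0.568, 0.0]
ft_force: [0.1, 0.5, 0.0]
opening: 0.0327
```

Emit:
carry_out --pt "0 0 0" --pt "0 0 0" --turn '[0, 0]'

```text
t: 15.98
position: [0.5566, -0.3026, 0.2598]
eef_rot: [-0.001, 0.823, -0.568, -0.001]
ft_force: [-0.6, -0.4, -1.5]
opening: 0.0329
```

```bash
python3 - <<'E'
from h import *
s,p,r=pose();face(p[0],p[1],[.9336,.3584],.19,.24)
go([[.559,-.3005,.099]])
im,_=imaging.grab_frame("top"); cv2.imwrite("pics/t8.png",cv2.resize(im[100:350,330:550,::-1],None,fx=2.4,fy=2.4))
im,_=imaging.grab_frame("scene"); cv2.imwrite("pics/s8.png",cv2.resize(im[0:250,60:280,::-1],None,fx=2.4,fy=2.4))
E
```

```text
n 186 164 slope da/dz -0.0 deg from vertical -0.0 yaw err 0.0 a at z0 0.0261 zrange 0.191 0.24
t 16.02 pos [ 0.5569 -0.3022  0.2604] yaw -69.14 tilt [ 1.0e-04  3.1e-03 -1.0e+00] open 0.0324 F [-0.11  0.11 -1.47] q6 2.28
[-0.0003 -0.0024  0.1614] turn 0
```

View pics/s8.png

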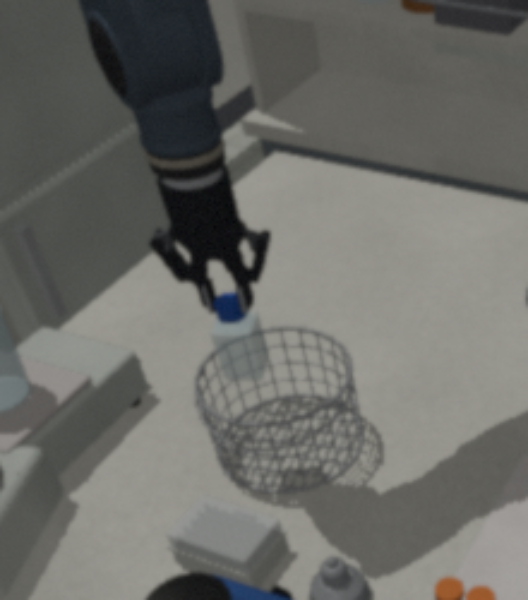

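Emit:
carry_out --pt "0 -0.002 0.03" --pt "0 -0.002 0.065" --pt "0 -0.002 0.095" --pt "0 -0.002 0.12" --pt "0 -0.002 0.138" --pt "0 -0.002 0.15" --pt "0 -0.002 0.156" --pt "0 -0.002 0.158" --turn '[0, 0, 0, 0, 0, 0, 0, 0]'

```text
t: 17.12
position: [0.5595, -0.3007, 0.1035]
eef_rot: [-0.001, 0.824, -0.567, 0.0]
ft_force: [0.2, -1.1, -0.7]
opening: 0.0329
```

Emit:
carry_out --pt "0 0 0.001" --pt "0 0 0.002" --pt "0 0 0.003" --pt "0 0 0.004" --turn '[0, 0, 0, 0]'

```text
t: 17.62
position: [0.5596, -0.3007, 0.0995]
eef_rot: [-0.001, 0.824, -0.567, 0.0]
ft_force: [-0.3, 0.4, -1.1]
opening: 0.0326
```

```bash
python3 - <<'E'
from h import *
go([[.559,-.3005,.099]])
im,_=imaging.grab_frame("top"); cv2.imwrite("pics/t9.png",cv2.resize(im[130:300,350:530,::-1],None,fx=3,fy=3))
im,d=imaging.grab_frame("scene"); cv2.imwrite("pics/s9.png",cv2.resize(im[60:230,100:280,::-1],None,fx=3,fy=3))
E
```

```text
t 17.62 pos [ 0.5596 -0.3007  0.0995] yaw -69.07 tilt [ 0.0018  0.0021 -1.    ] open 0.0326 F [-0.25  0.35 -1.1 ] q6 2.28
[-0.0004  0.0005  0.0005] turn 0
```

View pics/s9.png

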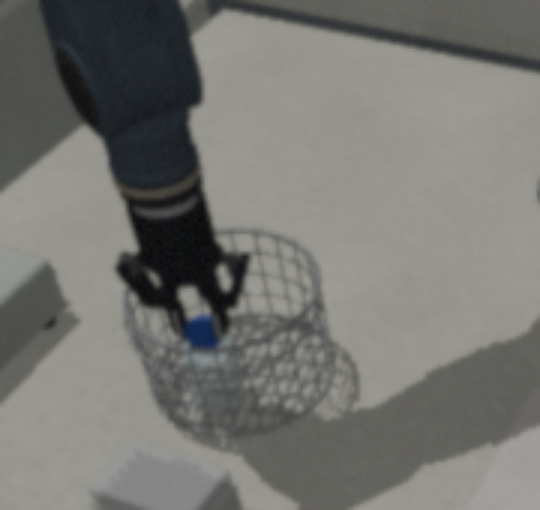

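Emit:
carry_out --pt "0 0 0.001" --pt "0 0 0.002" --pt "0 0 0.003" --pt "0 0 0.003" --turn '[0, 0, 0, 0]'

```text
t: 18.23
position: [0.5595, -0.3006, 0.097]
eef_rot: [-0.001, 0.824, -0.567, 0.0]
ft_force: [-2.0, 2.0, 5.2]
opening: 0.0326
```

The base touches the floor (+5 N). Release and check.

Emit:
carry_out --pt "0 0 0" --pt "0 0 0" --pt "0 0 0" --pt "0 0 0" --turn '[0, 0, 0, 0]' --jaw 0.046

```text
t: 18.73
position: [0.5595, -0.3006, 0.0969]
eef_rot: [-0.001, 0.824, -0.567, 0.0]
ft_force: [0.3, -1.2, -0.2]
opening: 0.0459
```

Emit:
carry_out --pt "0 0 -0.01" --pt "0 0 -0.03" --pt "0 0 -0.07" --pt "0 0 -0.11" --pt "0 0 -0.15" --pt "0 0 -0.165" --turn '[0, 0, 0, 0, 0, 0]'

```text
t: 19.48
position: [0.5599, -0.3014, 0.2652]
eef_rot: [-0.002, 0.824, -0.567, 0.002]
ft_force: [0.0, -0.3, 0.7]
opening: 0.0459
```

```bash
python3 - <<'E'
from h import *
go([[.56,-.1,.27],[.492,.2845,.27],[.492,.2845,.093]])
im,_=imaging.grab_frame("top"); cv2.imwrite("pics/t10.png",cv2.resize(im[130:300,350:530,::-1],None,fx=3,fy=3))
im,d=imaging.grab_frame("scene"); cv2.imwrite("pics/s10.png",cv2.resize(im[100:230,120:260,::-1],None,fx=4,fy=4))
E
```

```text
t 19.48 pos [ 0.5599 -0.3014  0.2652] yaw -69.07 tilt [ 5.7e-03  1.0e-04 -1.0e+00] open 0.0459 F [ 0.05 -0.32  0.66] q6 2.28
[-0.188  -0.0721 -0.0048] turn 0
[-0.5714 -0.1459 -0.0052] turn 0
[-0.5718 -0.145   0.1718] turn 0
```

View pics/s10.png

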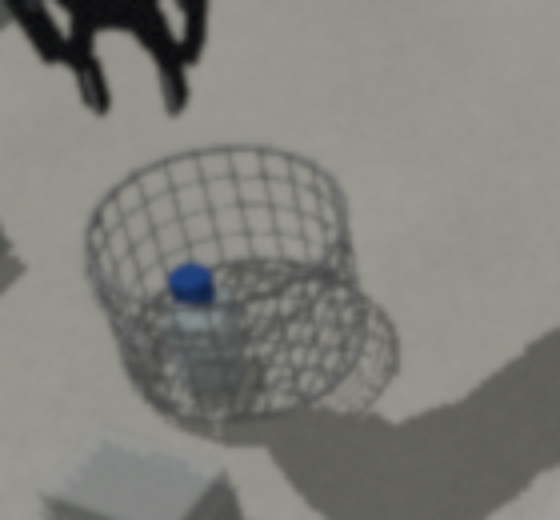

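View pics/t10.png

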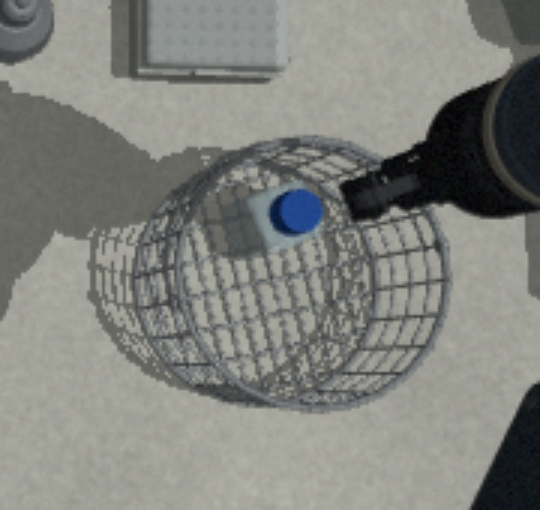

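The bottle stands in the basket (top crop: cap at 297,211). Next the flask, turning the jaws to the x axis on the way.

Emit:
carry_out --pt "-0.04 -0.01 0" --pt "-0.09 -0.022 0" --pt "-0.15 -0.037 -0.002" --pt "-0.21 -0.052 -0.003" --pt "-0.27 -0.068 -0.003" --pt "-0.33 -0.084 -0.005" --pt "-0.39 -0.1 -0.005" --pt "-0.45 -0.115 -0.005" --turn '[-8, -17, -26, -35, -44, -53, -61, -69]' --jaw 0.055

```text
t: 20.58
position: [0.5053, 0.1618, 0.2672]
eef_rot: [0.0, 1.0, 0.002, 0.001]
ft_force: [1.3, 1.2, 0.6]
opening: 0.0549
```

```bash
python3 - <<'E'
from h import *
go([[.492,.2845,.27],[.492,.2845,.093]],0)
E
```

```text
t 20.57 pos [0.5053 0.1618 0.2672] yaw 0.19 tilt [ 0.0027  0.     -1.    ] open 0.0549 F [1.27 1.17 0.57] q6 1.88
[-0.0129 -0.1227 -0.0029] turn 0.19
[-0.0134 -0.1227  0.1741] turn 0.19
```

Emit:
carry_out --pt "-0.006 -0.05 0" --pt "-0.0134 -0.1 0" --pt "-0.0134 -0.1227 0.01" --pt "-0.0134 -0.1227 0.05" --pt "-0.0134 -0.1227 0.09" --pt "-0.0134 -0.1227 0.11" --pt "-0.0134 -0.1227 0.12" --pt "-0.0134 -0.1227 0.12" --turn '[0, 0, 0, 0, 0, 0, 0, 0]'

```text
t: 21.58
position: [0.4915, 0.2839, 0.1463]
eef_rot: [0.0, 1.0, 0.001, 0.001]
ft_force: [-0.6, 0.4, 0.3]
opening: 0.0549
```

```bash
python3 - <<'E'
from h import *
go([[.492,.2845,.093]],0)
im,_=imaging.grab_frame("top"); cv2.imwrite("pics/t11.png",cv2.resize(im[130:300,150:330,::-1],None,fx=3,fy=3))
im,d=imaging.grab_frame("scene"); cv2.imwrite("pics/s11.png",cv2.resize(im[150:280,290:430,::-1],None,fx=4,fy=4))
P=cloud("scene",d,np.ones(d.shape,bool));m=(abs(P[:,0]-.492)<.017)&(abs(P[:,1]-.2845)<.017)&(P[:,2]>.09)&(P[:,2]<.118);print(m.sum(),P[m].mean(0),P[m].min(0),P[m].max(0))
E
```

```text
t 21.57 pos [0.4915 0.2839 0.1463] yaw 0.16 tilt [ 1.3e-03 -9.0e-04 -1.0e+00] open 0.0549 F [-0.65  0.38  0.32] q6 2.09
[ 0.0004 -0.0007  0.0533] turn 0.16
94 [0.49949921 0.2856509  0.10584565] [0.48360521 0.27048288 0.09015265] [0.50833669 0.29877016 0.11569639]
```

View pics/s11.png

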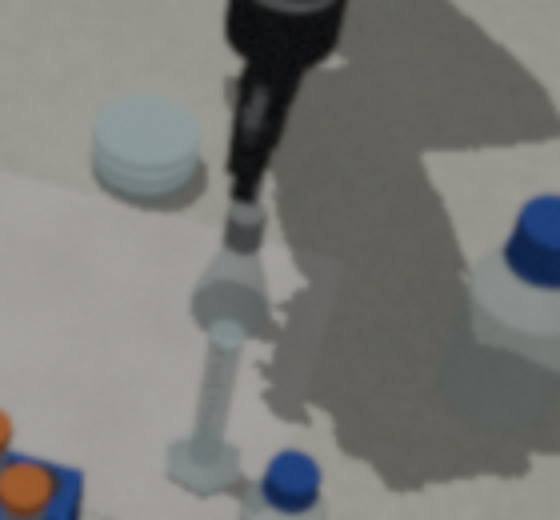

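Emit:
carry_out --pt "0.001 -0.0007 0.02" --pt "0.001 -0.0007 0.04" --pt "0.001 -0.0007 0.053" --pt "0.001 -0.0007 0.0533" --pt "0.001 -0.0007 0.0533" --turn '[0, 0, 0, 0, 0]'

```text
t: 22.3
position: [0.4939, 0.2854, 0.0952]
eef_rot: [-0.0, 1.0, 0.002, 0.002]
ft_force: [0.5, 0.2, 0.8]
opening: 0.0549
```

Emit:
carry_out --pt "0 0 0" --pt "0 0 0" --pt "0 0 0" --pt "0 0 0" --pt "0 0 0" --turn '[0, 0, 0, 0, 0]' --jaw 0.015 --squeeze 30

```text
t: 22.92
position: [0.4942, 0.2857, 0.0961]
eef_rot: [-0.001, 1.0, 0.002, 0.003]
ft_force: [-1.7, -0.2, 5.6]
opening: 0.0276
```

Emit:
carry_out --pt "0 0 -0.01" --pt "0 0 -0.03" --pt "0 0 -0.065" --pt "0 0 -0.105" --pt "0 0 -0.14" --pt "0 0 -0.165" --pt "0 0 -0.172" --turn '[0, 0, 0, 0, 0, 0, 0]'

```text
t: 23.8
position: [0.4937, 0.2857, 0.27]
eef_rot: [-0.002, 1.0, 0.002, 0.004]
ft_force: [0.3, 0.4, -1.3]
opening: 0.0271
```

```bash
python3 - <<'E'
from h import *
go([[.487,-.259,.268],[.487,-.259,.099]],0)
im,d=imaging.grab_frame("scene"); cv2.imwrite("pics/s12.png",cv2.resize(im[100:280,290:430,::-1],None,fx=3.3,fy=3.3))
E
```

```text
t 23.8 pos [0.4937 0.2857 0.27  ] yaw 0.18 tilt [ 0.0079  0.0031 -1.    ] open 0.0271 F [ 0.3   0.44 -1.32] q6 2.09
[-8.400e-03  5.447e-01  2.000e-04] turn 0.18
[-0.0098  0.5452  0.1692] turn 0.18
```

View pics/s12.png

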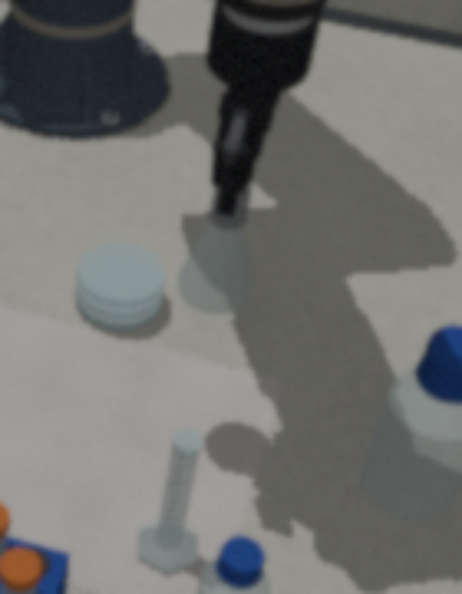

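The flask hangs upright below the fingers (crop 215,270). Carry it to the basket.

Emit:
carry_out --pt "0 0.03 0" --pt "-0.001 0.08 0" --pt "-0.002 0.14 0" --pt "-0.003 0.2 0" --pt "-0.004 0.26 0" --pt "-0.005 0.32 0" --pt "-0.006 0.38 0" --pt "-0.007 0.435 0" --turn '[0, 0, 0, 0, 0, 0, 0, 0]'

```text
t: 24.85
position: [0.4872, -0.1513, 0.2673]
eef_rot: [-0.002, 1.0, 0.001, 0.003]
ft_force: [0.7, -0.1, -0.4]
opening: 0.0277
```

```bash
python3 - <<'E'
from h import *
go([[.487,-.259,.268]],0)
E
```

```text
t 24.85 pos [ 0.4872 -0.1513  0.2673] yaw 0.16 tilt [ 0.006   0.0033 -1.    ] open 0.0277 F [ 0.74 -0.05 -0.44] q6 1.26
[-0.0005  0.1077 -0.0011] turn 0.16
```

Emit:
carry_out --pt "0 0.04 -0.001" --pt "0 0.08 -0.001" --pt "0 0.1 -0.001" --pt "0 0.1077 -0.001" --pt "0 0.1077 -0.001" --pt "0 0.1077 -0.001" --turn '[0, 0, 0, 0, 0, 0]'

```text
t: 25.6
position: [0.4875, -0.2579, 0.268]
eef_rot: [-0.002, 1.0, 0.002, 0.003]
ft_force: [0.6, -0.0, -1.0]
opening: 0.0276
```

```bash
python3 - <<'E'
from h import *
go([[.487,-.259,.106]],0)
for c in("top","scene"):
    im,d=imaging.grab_frame(c)
    b=imaging.silhouettes(c,"basket_in")
    P=cloud(c,d,b[0]["pixels"]);m=P[:,2]>.122;F=P[m&(P[:,2]<.14)];print(c,F[:,:2].min(0),F[:,:2].max(0))
    cv2.imwrite(f"pics/13{c}.png",cv2.resize(im[100:300,350:550,::-1] if c=="top" else im[40:240,100:300,::-1],None,fx=3,fy=3))
P=cloud("scene",d,np.ones(d.shape,bool));m=(abs(P[:,0]-.487)<.05)&(abs(P[:,1]+.259)<.05)&(P[:,2]>.14)&(P[:,2]<.2);print(P[m].min(0),P[m].max(0))
E
```

```text
t 25.6 pos [ 0.4875 -0.2579  0.268 ] yaw 0.22 tilt [ 0.0059  0.0035 -1.    ] open 0.0276 F [ 0.64 -0.04 -0.95] q6 1.08
[-0.0015  0.0016  0.162 ] turn 0.22
top [ 0.40833908 -0.39045042] [ 0.61506307 -0.19421145]
scene [ 0.47097345 -0.39746195] [ 0.61662439 -0.19419337]
[ 0.46547434 -0.27899909  0.17153207] [ 0.51932648 -0.22742758  0.19950282]
```

View pics/13scene.png

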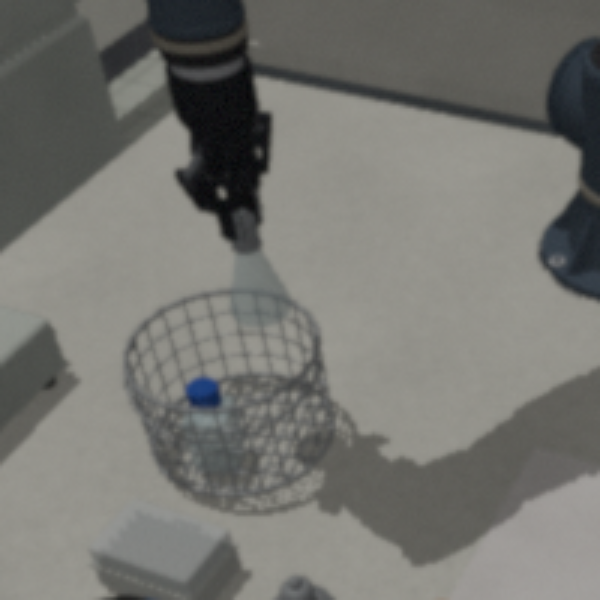

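View pics/13top.png

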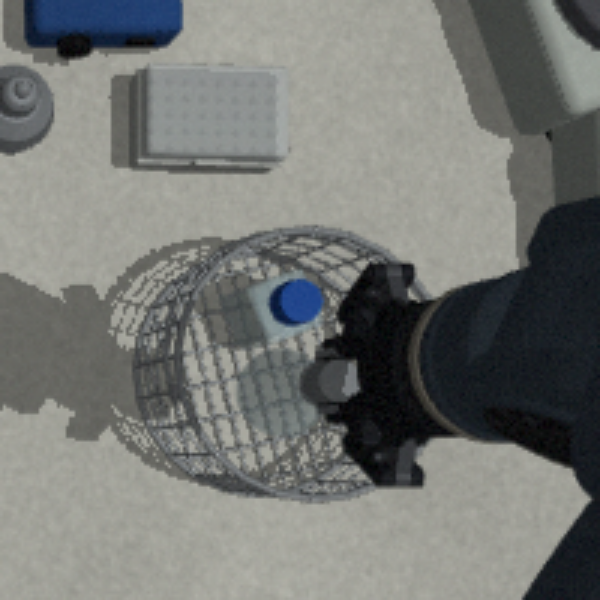

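Emit:
carry_out --pt "-0.001 0.001 0.03" --pt "-0.001 0.001 0.065" --pt "-0.001 0.001 0.095" --pt "-0.001 0.001 0.12" --pt "-0.001 0.001 0.14" --pt "-0.001 0.001 0.153" --pt "-0.001 0.001 0.16" --pt "-0.001 0.001 0.162" --turn '[0, 0, 0, 0, 0, 0, 0, 0]'

```text
t: 26.8
position: [0.4877, -0.2588, 0.1062]
eef_rot: [-0.002, 1.0, 0.002, 0.003]
ft_force: [0.0, 0.7, -0.9]
opening: 0.0273
```

Emit:
carry_out --pt "0 0 0.001" --pt "0 0 0.002" --pt "0 0 0.003" --pt "0 0 0.004" --pt "0 0 0.004" --turn '[0, 0, 0, 0, 0]'

```text
t: 27.42
position: [0.4878, -0.2588, 0.1022]
eef_rot: [-0.002, 1.0, 0.002, 0.003]
ft_force: [-0.5, 0.4, -0.5]
opening: 0.0276
```

Emit:
carry_out --pt "0 0 0.001" --pt "0 0 0.002" --pt "0 0 0.002" --turn '[0, 0, 0]'

```text
t: 27.8
position: [0.4879, -0.2592, 0.1019]
eef_rot: [-0.001, 1.0, 0.002, 0.004]
ft_force: [-5.4, 1.2, 15.7]
opening: 0.0277
```

Emit:
carry_out --pt "0 0 -0.0005" --pt "0 0 -0.0005" --turn '[0, 0]'

```text
t: 28.05
position: [0.488, -0.2592, 0.1025]
eef_rot: [-0.001, 1.0, 0.002, 0.004]
ft_force: [1.0, 0.0, -1.7]
opening: 0.0278
```

Emit:
carry_out --pt "0 0 0" --pt "0 0 0" --pt "0 0 0" --pt "0 0 0" --turn '[0, 0, 0, 0]' --jaw 0.042

```text
t: 28.55
position: [0.488, -0.2592, 0.1025]
eef_rot: [-0.001, 1.0, 0.002, 0.004]
ft_force: [-0.0, -0.0, 0.6]
opening: 0.0418
```

Emit:
carry_out --pt "0 0 -0.01" --pt "0 0 -0.03" --pt "0 0 -0.07" --pt "0 0 -0.11" --pt "0 0 -0.15" --pt "0 0 -0.18" --turn '[0, 0, 0, 0, 0, 0]'

```text
t: 29.3
position: [0.4867, -0.2596, 0.2851]
eef_rot: [-0.0, 1.0, 0.002, 0.005]
ft_force: [0.9, -0.9, -0.2]
opening: 0.042
```

```bash
python3 - <<'E'
from h import *
go([[.643,.3035,.29]],0)
im,_=imaging.grab_frame("top"); cv2.imwrite("pics/t14.png",cv2.resize(im[130:300,350:530,::-1],None,fx=3,fy=3))
im,d=imaging.grab_frame("scene"); cv2.imwrite("pics/s14.png",cv2.resize(im[100:230,120:260,::-1],None,fx=4,fy=4))
E
```

```text
t 29.3 pos [ 0.4867 -0.2596  0.2851] yaw 0.21 tilt [ 1.000e-02  6.000e-04 -9.999e-01] open 0.042 F [ 0.89 -0.94 -0.21] q6 1.07
[ 0.1584 -0.5626 -0.003 ] turn 0.21
```

View pics/s14.png

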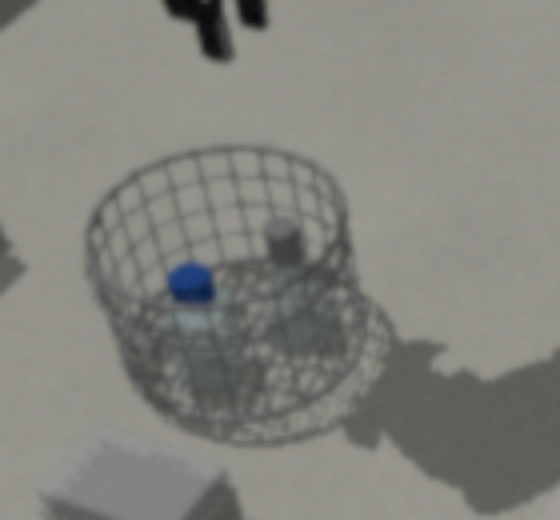

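View pics/t14.png

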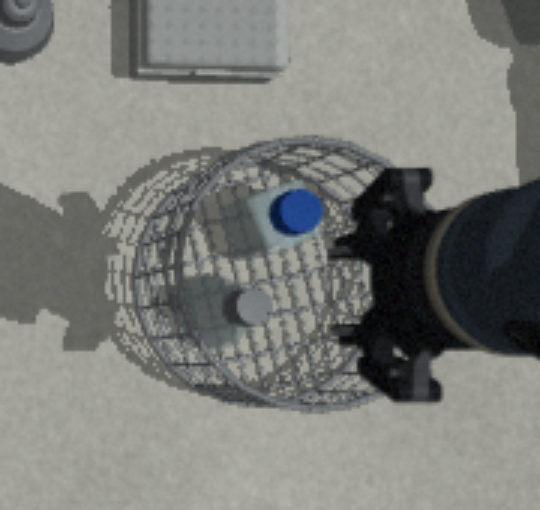

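Bottle (top crop 297,211) and flask (253,306) both stand in the basket. Next the cylinder.

Emit:
carry_out --pt "0.01 -0.04 0" --pt "0.025 -0.095 0" --pt "0.04 -0.15 0" --pt "0.057 -0.205 0" --pt "0.073 -0.262 0" --pt "0.09 -0.32 0" --pt "0.106 -0.375 0" --pt "0.12 -0.43 0" --turn '[0, 0, 0, 0, 0, 0, 0, 0]'

```text
t: 30.4
position: [0.6062, 0.1722, 0.2873]
eef_rot: [0.001, 1.0, 0.002, 0.007]
ft_force: [0.3, -0.7, 0.8]
opening: 0.0419
```

```bash
python3 - <<'E'
from h import *
go([[.643,.3035,.22],[.643,.3035,.122]],0)
im,d=imaging.grab_frame("top");P=cloud("top",d,np.ones(d.shape,bool))
m=(abs(P[:,0]-.643)<.03)&(abs(P[:,1]-.3035)<.03)&(P[:,2]>.14)&(P[:,2]<.155);print(m.sum(),P[m].min(0),P[m].max(0))
E
```

```text
t 30.4 pos [0.6062 0.1722 0.2873] yaw 0.22 tilt [ 0.0132 -0.0014 -0.9999] open 0.0419 F [ 0.32 -0.72  0.78] q6 1.85
[ 0.0364 -0.1312  0.0676] turn 0.22
[ 0.0351 -0.1314  0.1656] turn 0.22Traceback (most recent call last):
  File "<stdin>", line 4, in <module>
    return umr_minimum(a, axis, None, out, keepdims, initial, where)
ValueError: zero-size array to reduction operation minimum which has no identity
```

Emit:
carry_out --pt "0.012 -0.045 0.01" --pt "0.024 -0.09 0.03" --pt "0.0364 -0.12 0.05" --pt "0.0364 -0.1312 0.068" --pt "0.0364 -0.1312 0.07" --pt "0.0364 -0.1312 0.07" --turn '[0, 0, 0, 0, 0, 0]' --jaw 0.05

```text
t: 31.2
position: [0.6433, 0.3087, 0.2176]
eef_rot: [-0.001, 1.0, 0.003, 0.007]
ft_force: [-0.2, -1.3, 0.5]
opening: 0.0499
```

```bash
python3 - <<'E'
from h import *
go([[.643,.3035,.122]],0)
im,d=imaging.grab_frame("scene");P=cloud("scene",d,np.ones(d.shape,bool))
m=(abs(P[:,0]-.643)<.03)&(abs(P[:,1]-.3035)<.03)&(P[:,2]>.14)&(P[:,2]<.155);print(m.sum(),P[m].min(0),P[m].max(0))
cv2.imwrite("pics/s15.png",cv2.resize(im[130:290,290:430,::-1],None,fx=3.5,fy=3.5))
E
```

```text
t 31.2 pos [0.6433 0.3087 0.2176] yaw 0.37 tilt [ 0.0132  0.0012 -0.9999] open 0.0499 F [-0.24 -1.28  0.53] q6 2.01
[-0.0016  0.0053  0.0956] turn 0.37
70 [0.63053868 0.29209695 0.14007741] [0.66044704 0.31573737 0.15112402]
```

View pics/s15.png

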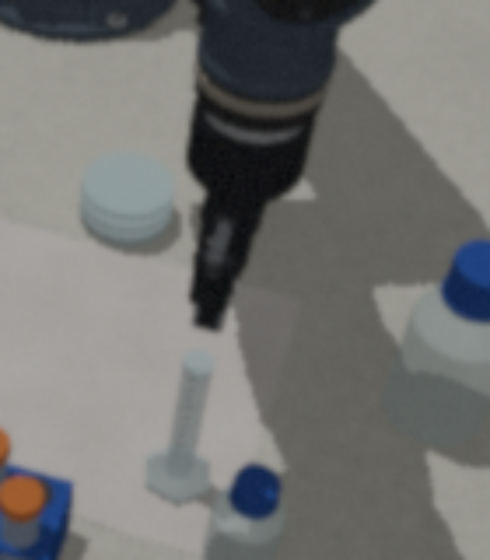

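Emit:
carry_out --pt "-0.001 0.005 0.02" --pt "-0.001 0.005 0.055" --pt "-0.001 0.005 0.09" --pt "-0.001 0.005 0.115" --pt "-0.001 0.005 0.1226" --pt "-0.001 0.005 0.1226" --pt "-0.001 0.005 0.1226" --turn '[0, 0, 0, 0, 0, 0, 0]'

```text
t: 32.12
position: [0.6451, 0.304, 0.0973]
eef_rot: [-0.001, 1.0, 0.003, 0.008]
ft_force: [-0.5, 0.1, 1.2]
opening: 0.0498
```

```bash
python3 - <<'E'
from h import *
go([[.643,.3035,.095]],0)
im,d=imaging.grab_frame("scene")
cv2.imwrite("pics/s16.png",cv2.resize(im[130:290,290:430,::-1],None,fx=3.5,fy=3.5))
E
```

```text
t 32.12 pos [0.6451 0.304  0.0973] yaw 0.33 tilt [ 0.0162  0.0027 -0.9999] open 0.0498 F [-0.47  0.09  1.25] q6 2.01
[-0.0022  0.0005  0.0023] turn 0.33
```

View pics/s16.png

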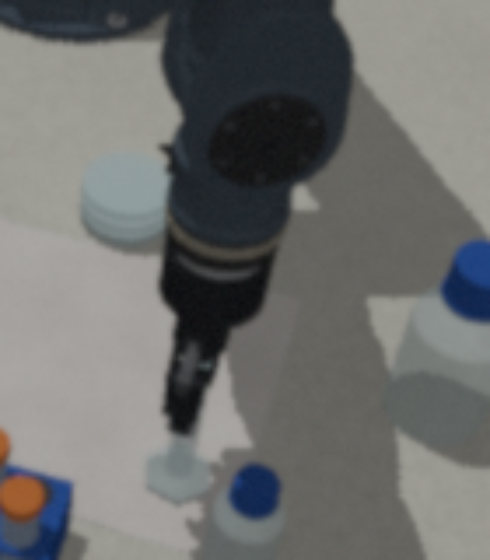

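Fingers straddle the tube without disturbing it. Close and lift.

Emit:
carry_out --pt "-0.001 0 0" --pt "-0.001 0 0" --pt "-0.001 0 0" --pt "-0.001 0 0" --pt "-0.001 0 0" --turn '[0, 0, 0, 0, 0]' --jaw 0.01 --squeeze 25

```text
t: 32.8
position: [0.6445, 0.3043, 0.0979]
eef_rot: [-0.002, 1.0, 0.003, 0.009]
ft_force: [-0.4, -0.0, 5.9]
opening: 0.0214
```

Emit:
carry_out --pt "0 0 -0.01" --pt "0 0 -0.03" --pt "0 0 -0.065" --pt "0 0 -0.105" --pt "0 0 -0.145" --pt "0 0 -0.172" --pt "0 0 -0.18" --turn '[0, 0, 0, 0, 0, 0, 0]'

```text
t: 33.67
position: [0.6418, 0.3039, 0.28]
eef_rot: [-0.002, 1.0, 0.003, 0.01]
ft_force: [-0.3, 0.2, -1.4]
opening: 0.0207
```

```bash
python3 - <<'E'
from h import *
go([[.485,-.343,.28]],0)
im,d=imaging.grab_frame("scene")
cv2.imwrite("pics/s17.png",cv2.resize(im[90:290,290:430,::-1],None,fx=3,fy=3))
E
```

```text
t 33.67 pos [0.6418 0.3039 0.28  ] yaw 0.35 tilt [ 0.0199  0.0045 -0.9998] open 0.0207 F [-0.3   0.21 -1.4 ] q6 2.01
[-0.1606  0.6459 -0.006 ] turn 0.35
```

View pics/s17.png

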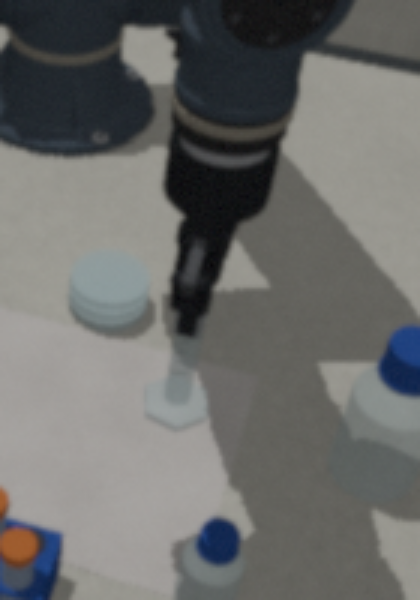

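Emit:
carry_out --pt "-0.009 0.03 0" --pt "-0.02 0.08 0" --pt "-0.035 0.14 0" --pt "-0.05 0.2 0" --pt "-0.065 0.26 0" --pt "-0.08 0.32 0" --pt "-0.095 0.38 0" --pt "-0.11 0.44 0" --turn '[0, 0, 0, 0, 0, 0, 0, 0]'

```text
t: 34.72
position: [0.533, -0.1384, 0.2743]
eef_rot: [-0.002, 1.0, 0.003, 0.009]
ft_force: [1.9, -0.5, -0.4]
opening: 0.0212
```

```bash
python3 - <<'E'
from h import *
go([[.485,-.343,.275]],0)
E
```

```text
t 34.73 pos [ 0.533  -0.1384  0.2743] yaw 0.35 tilt [ 0.0175  0.0047 -0.9998] open 0.0212 F [ 1.91 -0.48 -0.37] q6 1.31
[-0.0492  0.2043 -0.0024] turn 0.35
```

Emit:
carry_out --pt "-0.012 0.05 -0.002" --pt "-0.026 0.105 -0.002" --pt "-0.038 0.155 -0.002" --pt "-0.047 0.193 -0.002" --pt "-0.0492 0.2043 -0.002" --pt "-0.0492 0.2043 -0.002" --pt "-0.0492 0.2043 -0.002" --turn '[0, 0, 0, 0, 0, 0, 0]'

```text
t: 35.6
position: [0.4853, -0.3418, 0.2743]
eef_rot: [-0.003, 1.0, 0.004, 0.009]
ft_force: [0.6, -0.8, -0.4]
opening: 0.0213
```

```bash
python3 - <<'E'
from h import *
go([[.485,-.343,.109]],0)
for c in("top","scene"):
    im,d=imaging.grab_frame(c)
    P=cloud(c,d,np.ones(d.shape,bool))
    def q(x,y,r,z0,z1):
        m=(abs(P[:,0]-x)<r)&(abs(P[:,1]-y)<r)&(P[:,2]>z0)&(P[:,2]<z1); return (m.sum(),P[m].min(0).round(3),P[m].max(0).round(3)) if m.any() else 0
    print(c,"foot",q(.485,-.343,.05,.165,.205)); print("bcap",q(.56,-.3,.025,.108,.119)); print("fcap",q(.487,-.259,.022,.108,.123))
    cv2.imwrite(f"pics/18{c}.png",cv2.resize(im[100:300,350:550,::-1] if c=="top" else im[40:240,100:300,::-1],None,fx=3,fy=3))
E
```

```text
t 35.6 pos [ 0.4853 -0.3418  0.2743] yaw 0.41 tilt [ 0.017   0.0054 -0.9998] open 0.0213 F [ 0.61 -0.76 -0.43] q6 0.94
[-0.0031  0.0021  0.1652] turn 0.41
top foot (np.int64(419), array([ 0.459, -0.367,  0.173]), array([ 0.515, -0.313,  0.204]))
bcap (np.int64(168), array([ 0.543, -0.317,  0.108]), array([ 0.576, -0.284,  0.117]))
fcap (np.int64(138), array([ 0.471, -0.275,  0.108]), array([ 0.499, -0.245,  0.123]))
scene foot (np.int64(165), array([ 0.457, -0.369,  0.176]), array([ 0.516, -0.312,  0.204]))
bcap (np.int64(65), array([ 0.547, -0.317,  0.108]), array([ 0.58 , -0.284,  0.116]))
fcap (np.int64(59), array([ 0.473, -0.273,  0.108]), array([ 0.503, -0.245,  0.123]))
```

View pics/18scene.png

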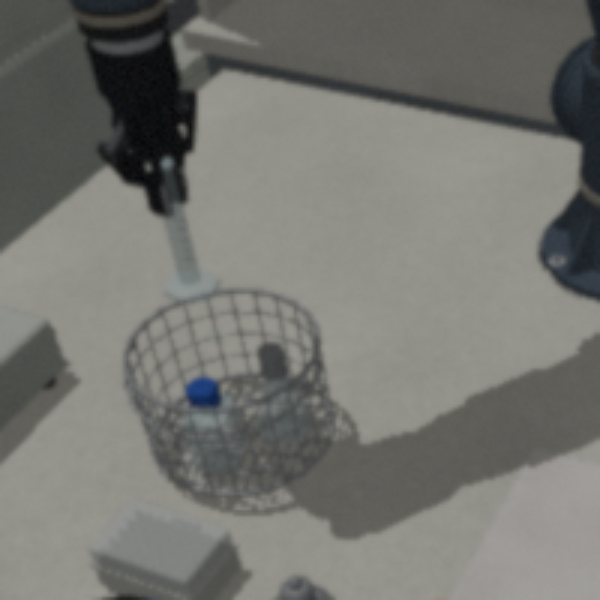

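View pics/18top.png

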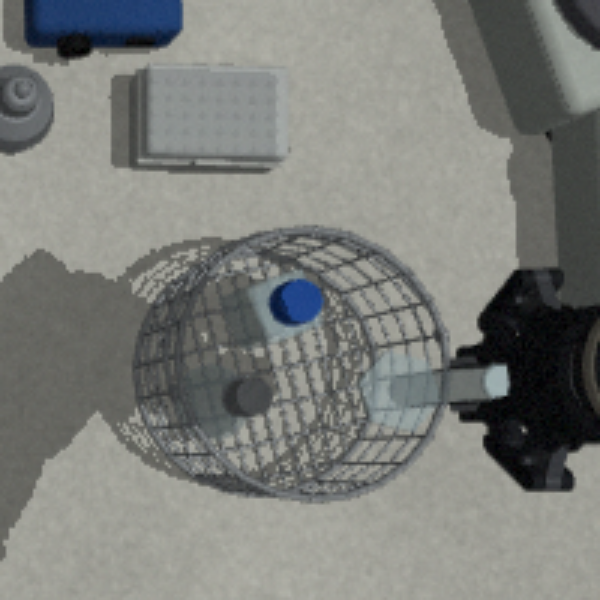

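Emit:
carry_out --pt "-0.001 0.001 0.03" --pt "-0.001 0.001 0.065" --pt "-0.002 0.001 0.095" --pt "-0.002 0.001 0.12" --pt "-0.002 0.001 0.14" --pt "-0.003 0.001 0.155" --pt "-0.003 0.001 0.163" --pt "-0.003 0.001 0.165" --turn '[0, 0, 0, 0, 0, 0, 0, 0]'

```text
t: 36.7
position: [0.4854, -0.3418, 0.1095]
eef_rot: [-0.002, 1.0, 0.004, 0.009]
ft_force: [-0.3, -0.6, 0.5]
opening: 0.0215
```

Emit:
carry_out --pt "0 0 0.001" --pt "0 0 0.002" --pt "0 0 0.003" --pt "0 0 0.004" --pt "0 0 0.004" --turn '[0, 0, 0, 0, 0]'

```text
t: 37.33
position: [0.4854, -0.3418, 0.1055]
eef_rot: [-0.002, 1.0, 0.004, 0.009]
ft_force: [-0.0, 0.5, -0.9]
opening: 0.0214
```

Emit:
carry_out --pt "0 0 0.001" --pt "0 0 0.0015" --pt "0 0 0.002" --pt "0 0 0.002" --turn '[0, 0, 0, 0]'

```text
t: 37.83
position: [0.4857, -0.3419, 0.1039]
eef_rot: [-0.002, 1.0, 0.004, 0.009]
ft_force: [-0.8, 0.7, 4.5]
opening: 0.0211
```

Contact (+4.5 N). Release and retreat.

Emit:
carry_out --pt "0 0 0" --pt "0 0 0" --pt "0 0 0" --pt "0 0 0" --turn '[0, 0, 0, 0]' --jaw 0.042

```text
t: 38.33
position: [0.4856, -0.3419, 0.1038]
eef_rot: [-0.002, 1.0, 0.004, 0.009]
ft_force: [0.7, -0.4, 0.6]
opening: 0.0424
```

Emit:
carry_out --pt "0 0 -0.01" --pt "0 0 -0.03" --pt "0 0 -0.07" --pt "0 0 -0.11" --pt "0 0 -0.15" --pt "0 0 -0.19" --pt "0 0 -0.2" --turn '[0, 0, 0, 0, 0, 0, 0]'

```text
t: 39.2
position: [0.4827, -0.3433, 0.3072]
eef_rot: [-0.001, 1.0, 0.004, 0.011]
ft_force: [1.1, 0.3, -0.5]
opening: 0.042
```

Emit:
carry_out --pt "-0.03 -0.03 0" --pt "-0.06 -0.08 0" --pt "-0.09 -0.13 0" --pt "-0.12 -0.18 0" --pt "-0.12 -0.2 0" --pt "-0.12 -0.2 0" --turn '[0, 0, 0, 0, 0, 0]'

```text
t: 39.95
position: [0.3606, -0.1432, 0.3051]
eef_rot: [-0.001, 1.0, 0.005, 0.011]
ft_force: [0.2, 0.7, -0.1]
opening: 0.0418
```

```bash
python3 - <<'E'
from h import *
go([[.4,-.1,.3]])
for c in("top","scene"):
    im,d=imaging.grab_frame(c)
    P=cloud(c,d,np.ones(d.shape,bool))
    def q(x,y,r,z0,z1):
        m=(abs(P[:,0]-x)<r)&(abs(P[:,1]-y)<r)&(P[:,2]>z0)&(P[:,2]<z1); return (m.sum(),P[m].min(0).round(3),P[m].max(0).round(3)) if m.any() else 0
    print(c,"cyl",q(.487,-.34,.02,.14,.16)); print("bcap",q(.56,-.3,.025,.108,.119)); print("fcap",q(.487,-.259,.022,.108,.123));print("rim",q(.511,-.3,.13,.124,.134))
    for n in["round_bottle","big_bottle","dishes","burner","tipbox","tuberack"]:
        L=imaging.silhouettes(c,n)
        if L: print(n,round(L[0]["conf"],2),np.median(cloud(c,d,L[0]["pixels"]),0).round(3))
    cv2.imwrite(f"pics/19{c}.png",cv2.resize(im[100:300,350:550,::-1] if c=="top" else im[40:240,100:300,::-1],None,fx=3,fy=3))
E
```

```text
t 39.95 pos [ 0.3606 -0.1432  0.3051] yaw 0.58 tilt [ 0.0223  0.0017 -0.9997] open 0.0418 F [ 0.21  0.7  -0.06] q6 1.17
[ 0.0397 -0.0428  0.0061] turn 0
top cyl (np.int64(129), array([ 0.474, -0.354,  0.14 ]), array([ 0.503, -0.33 ,  0.158]))
bcap (np.int64(169), array([ 0.543, -0.317,  0.108]), array([ 0.576, -0.283,  0.116]))
fcap (np.int64(139), array([ 0.471, -0.274,  0.109]), array([ 0.499, -0.246,  0.123]))
rim (np.int64(776), array([ 0.406, -0.406,  0.124]), array([ 0.615, -0.196,  0.134]))
round_bottle 0.91 [0.691 0.359 0.073]
big_bottle 0.97 [0.49  0.469 0.124]
dishes 0.69 [0.366 0.174 0.048]
burner 0.87 [ 0.725 -0.089  0.04 ]
tipbox 0.95 [ 0.718 -0.251  0.059]
tuberack 0.91 [0.75  0.138 0.066]
scene cyl (np.int64(53), array([ 0.474, -0.357,  0.142]), array([ 0.506, -0.328,  0.158]))
bcap (np.int64(66), array([ 0.547, -0.318,  0.108]), array([ 0.578, -0.283,  0.115]))
fcap (np.int64(59), array([ 0.473, -0.272,  0.109]), array([ 0.502, -0.245,  0.121]))
rim (np.int64(333), array([ 0.408, -0.403,  0.124]), array([ 0.617, -0.195,  0.134]))
round_bottle 0.93 [0.717 0.369 0.068]
big_bottle 0.95 [0.52  0.487 0.112]
dishes 0.96 [0.384 0.177 0.046]
burner 0.71 [ 0.751 -0.083  0.038]
tipbox 0.81 [ 0.739 -0.244  0.059]
tuberack 0.73 [0.783 0.143 0.065]
```

View pics/19scene.png

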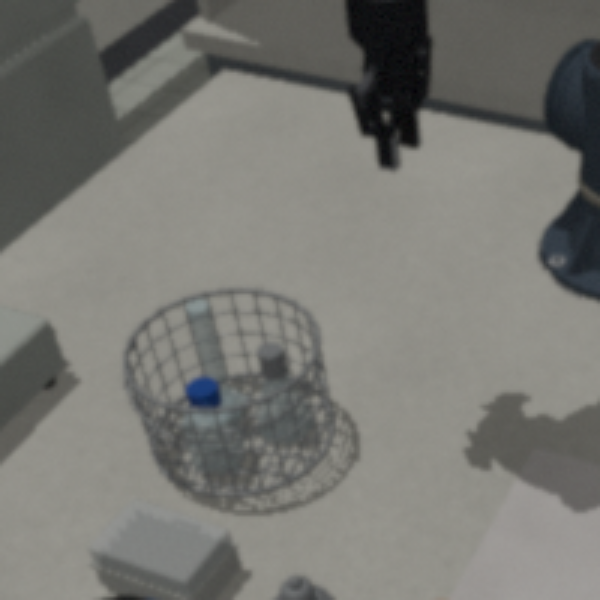

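View pics/19top.png

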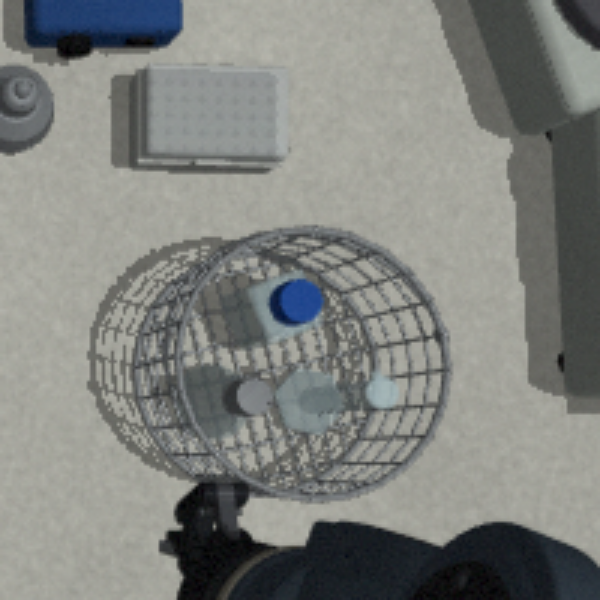

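All three stand upright in the basket: bottle cap at scene crop 203,392, flask cap at 272,358, cylinder lip at 200,305. The rim and bystanders are unchanged and the arm is clear.

```bash
python3 -c "
from bench import job
print(job.job_done())"
```

```text
the job is handed in; nothing more can be done
None
```

The square bottle, the conical flask and the measuring cylinder are all standing upright in the basket, and I handed the job in at about 40 s. The hand-in reports no verdict.

**How the bottle went in:** the tool could not be tilted, so I gripped the bottle by its cap and eased the jaws to about 34 mm. Gravity and the bench then swung it upright. I let go of it for about half a second on the bench, more than 0.4 m from the basket, where it measured within 0.6° of vertical. I then took it again from above and lowered it in. The flask and cylinder followed, and I lowered each piece until the wrist force showed contact before releasing it.

**Last checks:**
- **Positions:** the cap and lip heights match pieces standing on the basket floor. Each piece is about 50 mm from the basket's centre.
- **Basket and bystanders:** the rim and every bystander measured within about 3 mm of where they started, and the arm touches nothing.

**What did not go to plan:**
- **First tilt attempt:** with the full 20 N grip the bottle did not swing and was carried flat. I lowered it again before easing the jaws.
- **Flask contact:** the flask touched down with about 16 N, more than the others. I backed off slightly before releasing it, and it stayed upright.
- **Wrong detections:** two network results were false. One "bottle" was the tube rack and one "round bottle" was the basket; I discarded both against the pictures.

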